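Close the tote of finished grips and lay out the stitching kit on it

TASK

Swing both wire bails of the white tote in over the finished grips, then set the shallow parts tray squarely and centrally on top of them, its carrying handle running from front to back of the tote (parallel to the bails). Stand the glass jar in the half of the tray nearer the tape dispenser and the thread spool in the other half, and stand the white squeeze bottle on the bench in the middle of the gap between the tote and the tape dispenser, in line with the tote's centre and touching neither. Everything ends upright, released and still.

Things in the scene. Friction and masses are not known exactly. Their poses are not given: they have to be found in the camera images.
- tote: White open tote fixed on the bench, 130 (x) x 240 (y) x 80 mm high, 5 mm walls; six black grips fixed inside, tops 39 mm up. Origin: centre of underside; x away from the robot, y to its left along the long side. A wire bail is hinged near each end: axis parallel to tote x, at tote y = +105 / -105 mm, 84.5 mm high. Swung in, the bars lie level over the rims at y = +55 / -55 mm, tops at 89 mm.
- bail_left (a joint): Hinge of the +y bail, rad: 0 = out, leaning outwards past upright; 2.2 = fully in (stop), level. Its round cross bar (9 mm thick, 144 mm long, along tote x) is at 50 mm x cos(2.2 - q) inward (towards the tote's middle) of the hinge axis and 50 mm x sin(2.2 - q) above it. Light friction (about 1 N at the bar): stays where it is left. Starts at 0 to 0.5.
- bail_right (a joint): Hinge of the bail at the tote's -y end, rad; mirror image of bail_left: 0 = out, 2.2 = fully in. Starts between 0 and 0.5.
- bail_left_bar (a point): Middle of the cross bar (on its axis) of the left (+y) bail; the bar runs along tote x.
- bail_right_bar (a point): Middle of the cross bar (on its axis) of the right (-y) bail; the bar runs along tote x.
- tray: Loose aluminium tray, 120 (x) x 150 (y) mm, 220 g, walls 22 mm high, 4 mm thick, floor 4 mm. A wooden carrying handle, an upright plate 10 mm thick (y), 80 mm long (x), top 56 mm above the underside, parts it into two halves, each 112 x 66 mm inside, centred at tray y = +38 / -38 mm. Origin: centre of underside. Lift by the handle from above. Starts within 0.3 rad of the world axes.
- jar: Loose small glass jar with a flat steel lid, 42 mm across, 55 mm high, about 90 g. Origin: centre of the underside, z up.
- spool: Loose spool of tan thread with black end flanges, standing upright, 42 mm across the flanges (39 over the thread), 50 mm high, about 60 g. Origin: centre of the underside, z up.
- bottle: Loose white plastic squeeze bottle with a ball-shaped cap, body 44 mm across up to 58 mm high, then tapering to the narrow neck, 103 mm high in all, about 100 g. Origin: centre of the underside, z up.
- dispenser: Blue desk tape dispenser with a roll, fixed on the bench beyond the tote's left or right end (a small brown carton lies beyond the other end), about in line with it. 130 (x) x 60 (y) x 82 mm high. Origin: centre of underside, 285 to 305 mm from the tote's centre along tote y, so the gap between them is about 145 mm.
Not all that is in view belongs to the job. Of the things shaped like the jar, the glass one is meant.

How it is judged:
By the outcome, as a careful person would: the job done as asked, in the order asked, and still so for the second after the job is handed in, with the robot touching nothing.
It also fails if it takes over 131 s, if anything falls off the work surface, if the arm or the gripper's body presses on something with over 40 N, if the wrist force passes 120 N, or if a joint passes its speed limit or range.

ROBOT

A 6-joint arm with a two-finger parallel gripper is mounted at the origin on the work surface. World frame = base frame: x ahead of the robot, y to its left, z up, the work surface at z = 0. Lengths are in m, angles in rad, forces in N, time in s.
With the tool pointing down it reaches from about 0.375 to 0.975 m from the base axis. Payload 3.8 kg.
Tool frame: the origin (TCP) lies midway between the tips of the shut fingers; the grasp point (between the pads) lies 19 mm behind it; z points along the fingers, y is the line along which they close (so a half turn about z gives the same grasp; the last joint's range is limited). The gripper opens to 85 mm and grips with 20 to 120 N. Pads are 22 mm wide; open, the fingers measure 114 mm over their backs; the gripper's body (76 mm by 85 mm) begins 54 mm behind the grasp point. The pads swing forward as they close: fully open they stand 13 mm farther back than shut.
Start: joints at [1.097, 0.264, 1.604, -0, 1.274, -0.037], TCP at [0.286, 0.612, 0.201] pointing down, gripper open.
Joint ranges: [-2.63, 2.63], [-0.94, 2.18], [0.31, 2.57], [-1.31, 4.45], [0, 2.66], [-2.55, 2.55]. Speed limits (rad/s): [2.57, 2.57, 3.14, 3.14, 3.14, 3.14].

INTERFACE

Orientations are given as a rotation vector (axis times angle).
In Python, from workcell import bot, read_camera, camera_info, ticket gives the robot as it stands.
- The arm moves only by the tool servo_tool, never from a script. Its argument "targets" is a list of rows, each an object of numbers: "hand": the closure, from -1 (fully open) to 1 (shut); "x", "y", "z": the shift along the tool's x, y, z as a fraction of full scale; "roll": the turn about the tool's z as a fraction of full scale. In form: [{"hand": .., "x": .., "y": .., "z": .., "roll": ..}, ...]. A call has 1 to 10 rows; each row is the pose to reach, as a shift and turn from the pose commanded when the call began, along the tool's axes at that moment, turning the shorter way round; what a row does not reach only later rows make up. Full scale, the value 1, is 50 cm for a shift and 180 degrees for a turn. A row lasts 1/12 s, in which the tool goes at most 41.7 mm and 7.16 degrees, less where a joint would pass 70% of its speed; a pose out of reach is approached as far as the arm can. A call with a number of a shift or a turn outside -1 to 1 is refused whole. A call with a gripper value outside its range is refused whole. The fingers move at their own pace and stop on an object; "grip_force" is the grip in N (left out, the last holds). Time passes only in rows, so rows that repeat a pose let the fingers close. It gives the time, the measured TCP pose, the force, the opening and the grip force at its end, in the units of the state.
- bot.read_state(): the state, without advancing time (a new reading comes with each control period).
- read_camera(name): name is "side" or "top"; returns the picture (384x512x3 uint8, red, green, blue); there is no depth.
- camera_info(name): a dict with "fx", "fy", "cx", "cy" (pixels), "eye" and "orientation" of the camera in the world. Camera axes: x right, y down, z forward; pixel columns grow to the right and rows downward; lengths in m; the calibration is good to about 2 mm. A picture is of the moment at which its call begins. camera_info takes no time and is no camera call.
- ticket.finish_job(): hands the job in; it is judged then, once.
The state is a dict: "time": time; "q": joint angles; "joint_vel": joint speeds; "joint_torque": joint torques, N m; "tool_pos": TCP position; "tcp_rot": TCP orientation; "wrist_force": force on the tool from outside, world axes, zero at the start; "torque": the same for the moment, N m; "width": opening from 0.0 (shut) to 1.0 (fully open); "grip_force": force on a finger pad.
Only numpy, scipy, OpenCV 4.12 (cv2) and the standard library are available. Lean on these libraries where they do the work, as an engineer would, in place of code of your own. Each camera call takes 0.05 s, during which the arm holds its last target. There are 200 camera calls.

## Working session

There is one attempt and no reset: what is moved stays moved. The work goes in short steps, Python scripts to look and compute and a tool call to move; the robot and the scene stay as the last step left them, time stands still between calls to the robot, and variables do not carry over. Pictures are saved under pics/ and viewed, at most 14 in all, crops included, and the job is handed in when it is done.

Besides the shell and the picture viewer there is one more tool, called after "Emit:" as name([rows], argument=value, ...), one row to a line, values as JSON. servo_tool: Moves the arm, as the interface text tells. Its arguments: {"type":"object","properties":{"targets":{"type":"array"},"grip_force":{"type":"number"}},"required":["targets"]}

```bash
mkdir -p pics; ls; python3 - <<'E'
from workcell import bot, read_camera, camera_info
import cv2
for n in("top","side"):
    im=read_camera(n); cv2.imwrite(f"pics/{n}0.png",im[:,:,::-1]); print(n,camera_info(n))
print(bot.read_state())
E
```

```text
pics
top {'fx': 371.1660544451256, 'fy': 371.1660544451256, 'cx': 250.80672583270714, 'cy': 188.84264236270687, 'eye': array([ 0.41106074, -0.01191942,  0.97489931]), 'orientation': array([-2.16751749,  2.12563974, -0.09967852])}
side {'fx': 356.3708335287873, 'fy': 356.3708335287873, 'cx': 250.0735507450152, 'cy': 193.99826792576565, 'eye': array([ 0.06050577, -0.60984989,  0.61964415]), 'orientation': array([-2.06813593,  0.69532321, -0.3629121 ])}
{'time': 0.1, 'q': array([ 1.09709127e+00,  2.64697471e-01,  1.60521696e+00, -7.88786727e-06,
        1.27372819e+00, -3.69167373e-02]), 'joint_vel': array([ 0.00031611, -0.00075125, -0.00356123, -0.00131605, -0.00031358,
        0.00061983]), 'joint_torque': array([ 9.25367676e-04, -5.16705930e+01, -3.68594348e+01, -1.28866468e-04,
        6.44809639e-03,  1.96342057e-06]), 'tool_pos': array([0.28523139, 0.61097833, 0.19938442]), 'tcp_rot': array([-0.68054993, -3.06647023,  0.00311819]), 'wrist_force': array([-0.27401069, -0.15972926,  0.83337703]), 'torque': array([-0.00217542,  0.00018764, -0.02007483]), 'grip_force': 0.0, 'width': 0.9978816044804814}
```

View pics/top0.png

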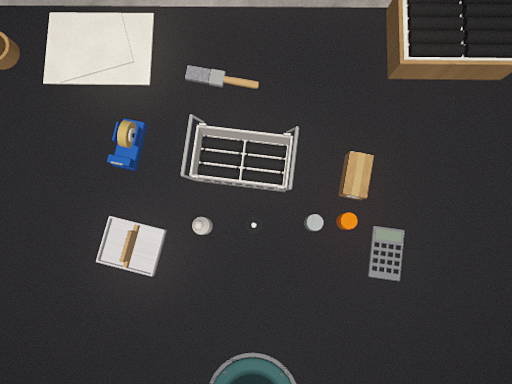

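View pics/side0.png

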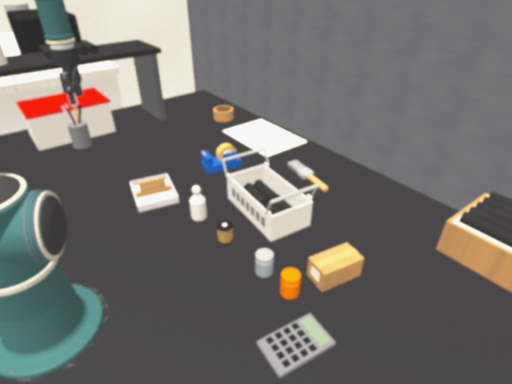

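Candidates in the top view:
- **Jar:** clear/grey at (315,222), with an orange look-alike at (348,221). I choose the clear one.
- **Spool:** (254,225).
- **Bottle:** (202,226).
- **Tray:** (131,246). The white paper at (100,48) is not it.
- **Dispenser:** blue at (127,145), on the +y side. The carton is at (357,175).

I'll check these choices in a close crop and take the first measurements.

```bash
cat > h.py <<'E'
import numpy as np, cv2
from scipy.spatial.transform import Rotation as R
from workcell import bot, read_camera, camera_info
def ray(n,u,v):
    c=camera_info(n); d=R.from_rotvec(c["orientation"]).apply([(u-c["cx"])/c["fx"],(v-c["cy"])/c["fy"],1]); return np.array(c["eye"]),d
def onz(n,u,v,z):
    e,d=ray(n,u,v); return e+d*(z-e[2])/d[2]
def proj(n,p):
    c=camera_info(n); q=R.from_rotvec(c["orientation"]).inv().apply(np.array(p)-c["eye"]); return np.array([c["fx"]*q[0]/q[2]+c["cx"],c["fy"]*q[1]/q[2]+c["cy"]])
def blobs(m,amin=30):
    n,l,s,c=cv2.connectedComponentsWithStats(m.astype(np.uint8)); return [(i,s[i],c[i],l) for i in range(1,n) if s[i][4]>amin]
def rect(m): return cv2.minAreaRect(cv2.findNonZero(m.astype(np.uint8)))
E
python3 - <<'E'
from h import *
a=cv2.imread("pics/top0.png"); c=cv2.resize(a[105:285,90:380],None,fx=2.75,fy=2.75,interpolation=cv2.INTER_CUBIC); cv2.imwrite("pics/crop1.png",c)
b=cv2.imread("pics/side0.png"); c=cv2.resize(b[140:310,120:370],None,fx=3.2,fy=3.2,interpolation=cv2.INTER_CUBIC); cv2.imwrite("pics/crop2.png",c)
for n,im in(("top",a),("side",b)):
    m=(im.max(2)>70)
    for i,s,c,l in blobs(m): print(n,s,c.round(1),rect(l==i))
E
```

```text
top [   0    0  512   80 6727] [341.   34.5] ((255.5, 39.5), (79.0, 511.0), 90.0)
top [  43   12  112   74 7801] [98.8 48.2] ((98.43550109863281, 47.96669006347656), (110.21148681640625, 73.3184814453125), 0.7440592050552368)
top [  0  31  20  39 551] [ 7.7 52. ] ((9.5, 50.0), (38.0, 19.0), 90.0)
top [185  65  74  24 923] [216.3  77.5] ((221.83782958984375, 78.47297668457031), (74.1439437866211, 17.09749412536621), 9.462321281433105)
top [ 180  114  120   79 3704] [240.  154.4] ((239.36923217773438, 152.54617309570312), (112.99563598632812, 67.22682189941406), 7.125016689300537)
top [ 107  118   40   53 1454] [127.3 143.7] ((126.47640991210938, 143.39913940429688), (31.593040466308594, 50.771217346191406), 13.392498016357422)
top [ 338  151   37   50 1363] [355.9 175.2] ((355.79730224609375, 175.21621704101562), (29.26302146911621, 47.51130676269531), 9.462322235107422)
top [336 212  22  18 326] [346.6 220.7] ((346.5, 220.5), (17.0, 21.0), 90.0)
top [  95  215   72   62 2998] [130.9 245.9] ((130.7433624267578, 245.6504364013672), (61.506813049316406, 49.51676940917969), 14.620874404907227)
top [304 214  20  17 277] [313.7 222.3] ((313.5, 222.0), (16.0, 19.0), 90.0)
top [192 216  21  19 318] [201.8 225.4] ((202.0, 225.0), (18.0, 20.0), 90.0)
top [251 222   6   6  31] [253.5 224.6] ((253.5, 224.5), (5.0, 5.0), 90.0)
top [ 368  226   37   56 1445] [386.1 252.3] ((386.1396789550781, 253.2231903076172), (32.621795654296875, 53.010414123535156), 5.5275397300720215)
top [ 209  352   88   32 1640] [252.1 369. ] ((252.5, 367.5), (87.0, 31.0), 0.0)
side [     0      0    512    384 191637] [258.9 193.3] ((255.5, 191.5), (383.0, 511.0), 90.0)
side [220 221   9   8  55] [224.1 224.2] ((224.0, 224.5), (7.0, 8.0), 90.0)
```

View pics/crop1.png

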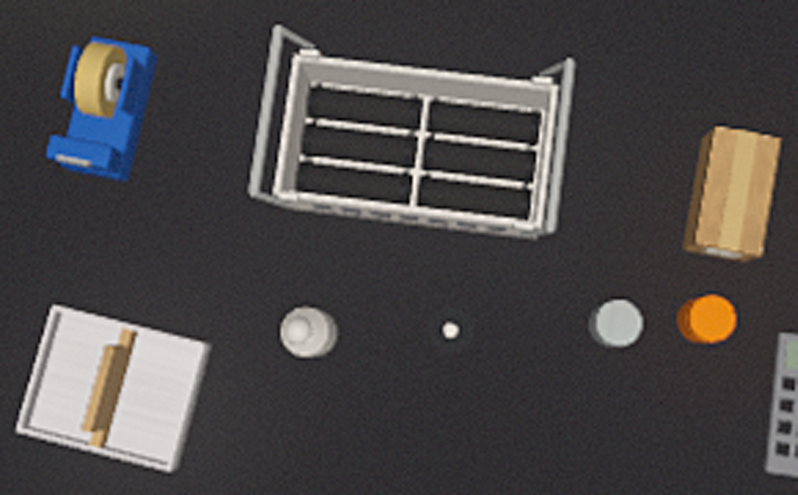

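View pics/crop2.png

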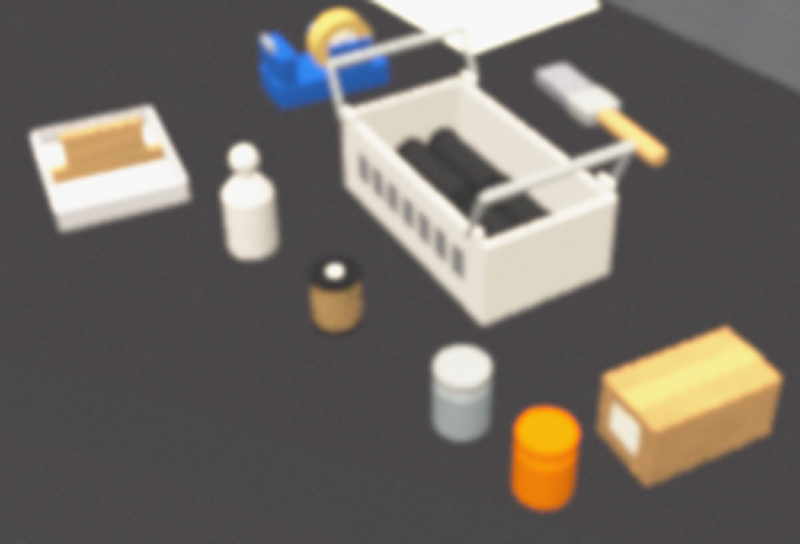

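The crop confirms the choice: glass jar with grey lid at (315,222), orange decoy beside it. Spool hub is at (253.6,224.7), bottle cap at about (198,226), and tray corners around (110..166, 217..276). Next I cast rays through these points.

```bash
cat >> h.py <<'E'
def kab(P,Q): # Q = Rot P + t
    P=np.array(P);Q=np.array(Q)[:,:2];p=P-P.mean(0);q=Q-Q.mean(0)
    a=np.arctan2((p[:,0]*q[:,1]-p[:,1]*q[:,0]).sum(),(p*q).sum())
    M=np.array([[np.cos(a),-np.sin(a)],[np.sin(a),np.cos(a)]]); t=Q.mean(0)-M@P.mean(0)
    return t,a,np.linalg.norm(P@M.T+t-Q,axis=1)
def tri(a,b):
    (e,d),(f,g)=ray("top",*a),ray("side",*b); s=np.linalg.lstsq(np.c_[d,-g],f-e,rcond=None)[0]
    p,q=e+s[0]*d,f+s[1]*g; return (p+q)/2,np.linalg.norm(p-q)
E
python3 - <<'E'
from h import *
np.set_printoptions(precision=4,suppress=True)
T=lambda x,y:(x/2.75+89.7,y/2.75+104.7); S=lambda x,y:(x/3.2+119.7,y/3.2+139.7)
box=lambda a,b:[(a,b),(a,-b),(-a,-b),(-a,b)]
tt=[onz("top",*T(*p),.08) for p in[(300,52),(558,78),(541,229),(274,195)]]
ts=[onz("side",*S(*p),.08) for p in[(468,83),(613,193),(481,240),(344,117)]]
print("tote top",kab(box(.065,.12),tt)); print("tote side",kab(box(.065,.12),ts))
print("tray",kab(box(.06,.075),[onz("top",*T(*p),.022) for p in[(54,307),(210,343),(172,470),(17,432)]]))
print("bars", [tri(T(*a),S(*b)) for a,b in[((266,111),(396,50)),((561,145),(555,173)),((278,30),(465,33)),((254,192),(328,66)),((570,62),(632,148)),((551,228),(478,198))]])
print("jar",onz("top",*T(619,322),.055),onz("side",*S(462,367),.055))
print("spool",onz("top",253.5,224.6,.05),onz("side",224.1,224.2,.05))
print("ball",tri(T(297,333),S(243,157)))
print("disp edge",[onz("side",*S(*p),0) for p in[(280,108),(390,80)]],[onz("top",*T(*p),.02) for p in[(155,45),(125,180)]])
print("tray handle top ends",[onz("top",*T(*p),.056) for p in[(117,345),(90,432)]])
E
```

```text
tote top (array([0.6026, 0.0381]), np.float64(-0.10453117502517538), array([0.004 , 0.0047, 0.0035, 0.0019]))
tote side (array([0.6019, 0.035 ]), np.float64(-0.10677329092581812), array([0.0124, 0.008 , 0.0111, 0.0069]))
tray (array([0.3738, 0.3196]), np.float64(-0.21774945729550038), array([0.0012, 0.0027, 0.0013, 0.0014]))
bars [(array([0.615 , 0.1662, 0.1229]), np.float64(0.0005556559840526826)), (array([ 0.5868, -0.0847,  0.1288]), np.float64(0.0025670018631316575)), (array([0.6892, 0.1582, 0.1207]), np.float64(0.004491158660994258)), (array([0.5438, 0.1729, 0.1266]), np.float64(3.17067768629613e-05)), (array([ 0.6607, -0.093 ,  0.1269]), np.float64(0.0009123092256895732)), (array([ 0.516 , -0.0768,  0.1308]), np.float64(0.002600644472814988))]
jar [ 0.443  -0.1448  0.055 ] [ 0.4426 -0.1486  0.055 ]
spool [0.4331 0.0059 0.05  ] [0.4344 0.0039 0.05  ]
ball (array([0.4286, 0.1365, 0.0922]), np.float64(0.004606582225023462))
disp edge [array([0.5752, 0.3261, 0.    ]), array([0.7048, 0.304 , 0.    ])] [array([0.7033, 0.299 , 0.02  ]), array([0.57  , 0.3206, 0.02  ])]
tray handle top ends [array([0.4131, 0.3065, 0.056 ]), array([0.3354, 0.3262, 0.056 ])]
```

```bash
cat >> h.py <<'E'
TC=np.array([.602,.038]); TY=-.106
def tote(x,y): return TC+np.array([np.cos(TY)*x-np.sin(TY)*y,np.sin(TY)*x+np.cos(TY)*y])
def go(*wps): # wps (x,y,z,angle of tool y) -> fractions from the present pose
    s=bot.read_state(); r=R.from_rotvec(s["tcp_rot"]); p=s["tool_pos"]; ty=r.apply([0,1,0]); a0=np.arctan2(ty[1],ty[0])
    print("at",p.round(4),"ang",round(a0,3),"q6",s["q"][5].round(2),"t",s["time"],"F",s["wrist_force"].round(1),"w",round(s["width"],3))
    for x,y,z,a in wps:
        d=r.inv().apply(np.array([x,y,z])-p); da=(a-a0+np.pi/2)%np.pi-np.pi/2
        print("xyz",(d/.5).round(4),"roll",round(-da/np.pi,4),"rows",round(max(np.linalg.norm(d)/.0417,abs(da)/.125),1))
E
python3 - <<'E'
from h import *
A=TY
go((*tote(0,.163),.2,A),(*tote(0,.163),.104,A),(*tote(0,.078),.102,A))
E
```

```text
at [0.2852 0.611  0.1994] ang 1.134 q6 -0.04 t 0.1 F [-0.3 -0.2  0.8] w 0.998
xyz [-9.53e-01 -4.62e-01 -3.00e-04] roll 0.3947 rows 12.7
xyz [-0.953  -0.4616  0.1917] roll 0.3947 rows 12.9
xyz [-1.0082 -0.6224  0.196 ] roll 0.3947 rows 14.4
```

Emit:
servo_tool([
  {"hand":1,"x":-0.953,"y":-0.462,"z":0,"roll":0.395},
  {"hand":1,"x":-0.953,"y":-0.462,"z":0,"roll":0.395},
  {"hand":1,"x":-0.953,"y":-0.462,"z":0,"roll":0.395},
  {"hand":1,"x":-0.953,"y":-0.462,"z":0,"roll":0.395},
  {"hand":1,"x":-0.953,"y":-0.462,"z":0,"roll":0.395},
  {"hand":1,"x":-0.953,"y":-0.462,"z":0,"roll":0.395},
  {"hand":1,"x":-0.953,"y":-0.462,"z":0,"roll":0.395},
  {"hand":1,"x":-0.953,"y":-0.462,"z":0,"roll":0.395},
  {"hand":1,"x":-0.953,"y":-0.462,"z":0,"roll":0.395},
  {"hand":1,"x":-0.953,"y":-0.462,"z":0,"roll":0.395},
])

```text
time: 0.93
tool_pos: [0.549, 0.2864, 0.2002]
tcp_rot: [-2.343, -2.092, 0.001]
wrist_force: [0.4, 0.0, 0.6]
width: -0.004
grip_force: 0.0
```

```bash
cat > g.py <<'E'
import sys
from h import *
go(*eval(sys.argv[1]))
E
python3 g.py '[(*tote(0,.163),.2,TY),(*tote(0,.163),.104,TY),(*tote(0,.078),.102,TY)]'
```

```text
at [0.549  0.2864 0.2002] ang -0.113 q6 0.55 t 0.9333 F [0.4 0.  0.6] w -0.004
xyz [-0.1556  0.1591  0.0003] roll -0.0022 rows 2.7
xyz [-0.1556  0.1592  0.1923] roll -0.0022 rows 3.5
xyz [-0.3256  0.1604  0.1963] roll -0.0022 rows 4.9
```

Emit:
servo_tool([
  {"hand":1,"x":-0.156,"y":0.159,"z":0,"roll":0},
  {"hand":1,"x":-0.156,"y":0.159,"z":0,"roll":0},
  {"hand":1,"x":-0.156,"y":0.159,"z":0,"roll":0},
  {"hand":1,"x":-0.156,"y":0.159,"z":0,"roll":0},
  {"hand":1,"x":-0.156,"y":0.159,"z":0,"roll":0},
])

```text
time: 1.35
tool_pos: [0.6195, 0.2006, 0.1997]
tcp_rot: [-2.34, -2.095, 0.002]
wrist_force: [-0.7, 0.5, 0.1]
width: -0.004
grip_force: 0.0
```

```bash
python3 g.py '[(*tote(0,.163),.2,TY),(*tote(0,.163),.104,TY),(*tote(0,.078),.102,TY)]'
```

```text
at [0.6195 0.2006 0.1997] ang -0.11 q6 0.38 t 1.35 F [-0.7  0.5  0.1] w -0.004
xyz [-0.0011 -0.0005 -0.0006] roll -0.0014 rows 0.0
xyz [-0.001  -0.0002  0.1914] roll -0.0014 rows 2.3
xyz [-0.171   0.0005  0.1954] roll -0.0014 rows 3.1
```

Emit:
servo_tool([
  {"hand":1,"x":0,"y":0,"z":0.096,"roll":0},
  {"hand":1,"x":0,"y":0,"z":0.191,"roll":0},
  {"hand":1,"x":0,"y":0,"z":0.191,"roll":0},
  {"hand":1,"x":-0.03,"y":0,"z":0.193,"roll":0},
  {"hand":1,"x":-0.06,"y":0,"z":0.195,"roll":0},
  {"hand":1,"x":-0.09,"y":0,"z":0.195,"roll":0},
  {"hand":1,"x":-0.12,"y":0,"z":0.195,"roll":0},
  {"hand":1,"x":-0.15,"y":0,"z":0.195,"roll":0},
  {"hand":1,"x":-0.17,"y":0,"z":0.195,"roll":0},
  {"hand":1,"x":-0.17,"y":0,"z":0.195,"roll":0},
])

```text
time: 2.18
tool_pos: [0.6106, 0.1151, 0.1045]
tcp_rot: [2.338, 2.096, 0.001]
wrist_force: [0.4, -0.4, 0.0]
width: 0.001
grip_force: 0.0
```

```bash
python3 g.py '[(*tote(0,.085),.102,TY),(*tote(0,.085),.14,TY),(*tote(0,.065),.14,TY),(*tote(0,.056),.105,TY),(*tote(0,.056),.091,TY),(*tote(0,.056),.0885,TY)]'; python3 - <<'E'
from h import *
a=read_camera("top")[:,:,::-1]; b=read_camera("side")[:,:,::-1]
cv2.imwrite("pics/c3.png",np.vstack([cv2.resize(b[110:240,180:340],(500,406))]))
E
```

```text
at [0.6106 0.1151 0.1045] ang -0.109 q6 0.26 t 2.1833 F [ 0.4 -0.4  0. ] w 0.001
xyz [ 0.0148 -0.0007  0.0049] roll -0.001 rows 0.2
xyz [ 0.0148 -0.0006 -0.0711] roll -0.001 rows 0.9
xyz [-0.0252 -0.0005 -0.0711] roll -0.001 rows 0.9
xyz [-0.0432 -0.0006 -0.0011] roll -0.001 rows 0.5
xyz [-0.0432 -0.0006  0.0269] roll -0.001 rows 0.6
xyz [-0.0432 -0.0006  0.0319] roll -0.001 rows 0.6
```

View pics/c3.png

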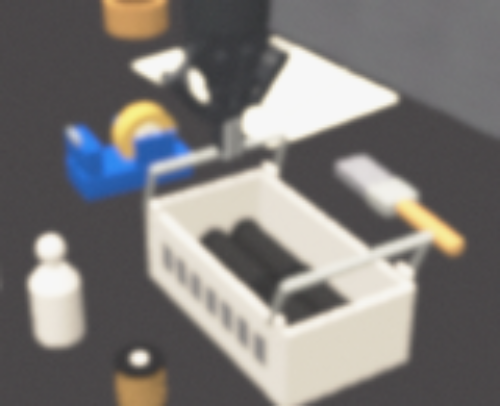

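```bash
python3 - <<'E'
from h import *
for q in(.1,.4,.8,1.2,1.5,1.7,2.0):
    a=2.2-q; y=.105-.05*np.cos(a); z=.0845+.05*np.sin(a)
    print(q,round(y,3),round(z,3),[proj("side",(*tote(x,y),z)).round(1) for x in(-.072,.072)])
E
```

```text
0.1 0.13 0.128 [array([221.9, 159.7]), array([263.5, 148.1])]
0.4 0.116 0.133 [array([224. , 159.9]), array([266. , 148.1])]
0.8 0.097 0.134 [array([227.2, 162.6]), array([269.6, 150.5])]
1.2 0.078 0.127 [array([230.4, 167.6]), array([273. , 155.1])]
1.5 0.067 0.117 [array([232.4, 172.3]), array([275. , 159.5])]
1.7 0.061 0.108 [array([233.5, 175.7]), array([276. , 162.7])]
2.0 0.056 0.094 [array([234.5, 180.8]), array([276.8, 167.6])]
```

```bash
python3 - <<'E'
from h import *
a=read_camera("top")[:,:,::-1]; b=read_camera("side")[:,:,::-1]
cv2.imwrite("pics/c4.png",np.vstack([cv2.resize(b[130:200,200:310],(792,504),interpolation=cv2.INTER_CUBIC)]))
cv2.imwrite("pics/c5.png",np.vstack([cv2.resize(a[95:205,165:305],(763,600),interpolation=cv2.INTER_CUBIC)]))
E
```

```text
(no output)
```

View pics/c4.png

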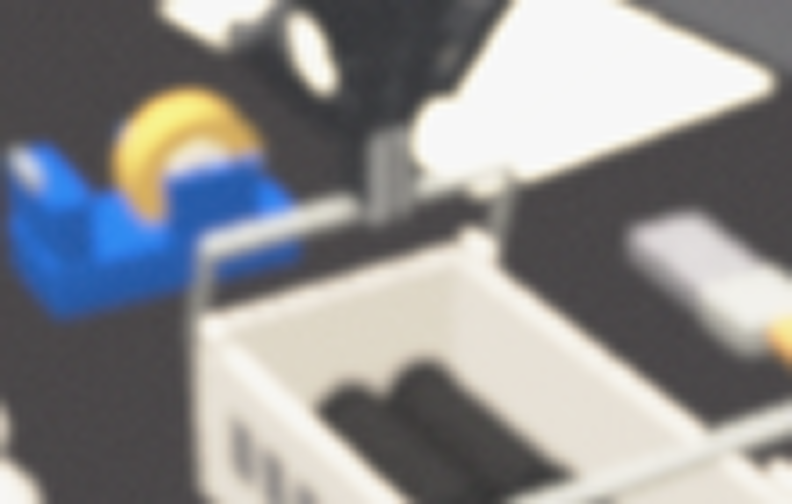

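View pics/c5.png

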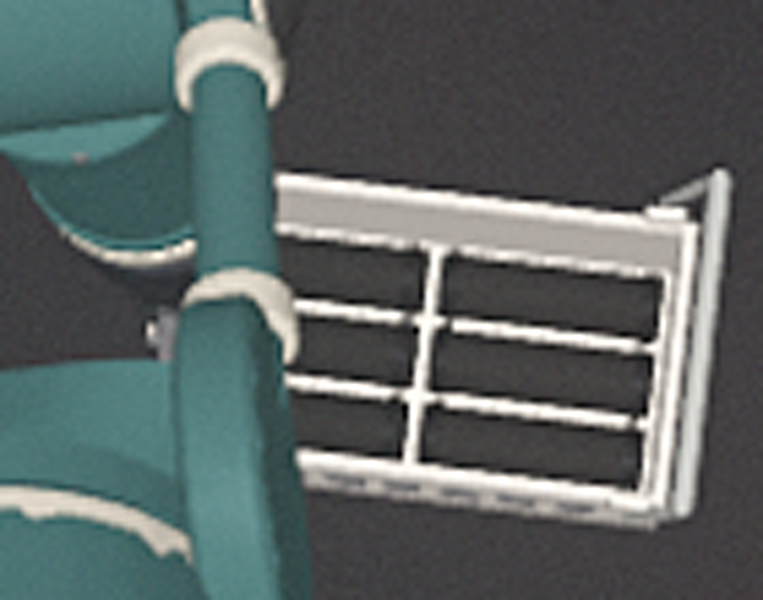

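```bash
python3 - <<'E'
from h import *
p=bot.read_state()["tool_pos"];print(p,proj("side",p),proj("side",p+[0,0,.02]),proj("side",p+[0,0,.04]))
for f in[(.0,.03),(.0,.1145)]:pass
for x,y in[(212,330),(480,245)]: print(onz("side",x/7.2+199.6,y/7.2+129.6,.08))
e=[onz("top",u/5.45+164.6,v/5.45+94.6,.08) for u,v in[(692,222),(652,515)]];print(e)
print(tote(.065,.12),tote(-.065,.12),tote(.065,-.12),tote(-.065,-.12))
E
```

```text
[0.61056693 0.11742472 0.10393669] [252.04415951 167.67310053] [252.0185504  161.65468743] [251.99238527 155.50560097]
[0.55399866 0.15571039 0.08      ]
[0.68679414 0.14442644 0.08      ]
[array([ 0.65338973, -0.08408242,  0.08      ]), array([ 0.519579  , -0.06740163,  0.08      ])]
[0.67933136 0.15044937] [0.55006102 0.16420358] [ 0.65393898 -0.08820358] [ 0.52466864 -0.07444937]
```

```bash
python3 - <<'E'
from h import *
b=cv2.imread("pics/side0.png"); c=read_camera("side")[:,:,::-1]
A=cv2.resize(b[50:140,40:110],(400,514),interpolation=cv2.INTER_CUBIC)
B=cv2.resize(c[135:185,232:272],(400,500),interpolation=cv2.INTER_NEAREST).astype(float)
B=np.clip((B-30)*3,0,255).astype(np.uint8); B=cv2.copyMakeBorder(B,0,14,0,0,0)
cv2.imwrite("pics/c6.png",np.hstack([A,B]))
p=[.2855,.612,.2];print(proj("side",p))
print(c[150:176,[248,250,252,254,256]].max(2).T)
E
```

```text
[ 80.45209963 112.62033122]
[[ 65  68  65  66  67  70  99 148 181 181 145 103  80  75  75  75  83 127
  193 229 234 227 223 222 222 222]
 [ 82  84  85  85  83  87  88 102 125 134 118  92  77  73  74  78 111 176
  228 238 231 224 222 222 222 222]
 [142 147 148 148 148 148 148 149 152 149 132 100  81  76  75  91 148 216
  237 235 226 222 222 222 222 222]
 [139 138 137 138 138 137 137 136 133 121 100  84  75  76  82 116 182 228
  235 229 223 222 222 223 222 222]
 [175 159 143 136 141 148 146 140 129 109  91  77  74  76  96 154 217 234
  231 224 221 223 222 222 222 222]]
```

View pics/c6.png

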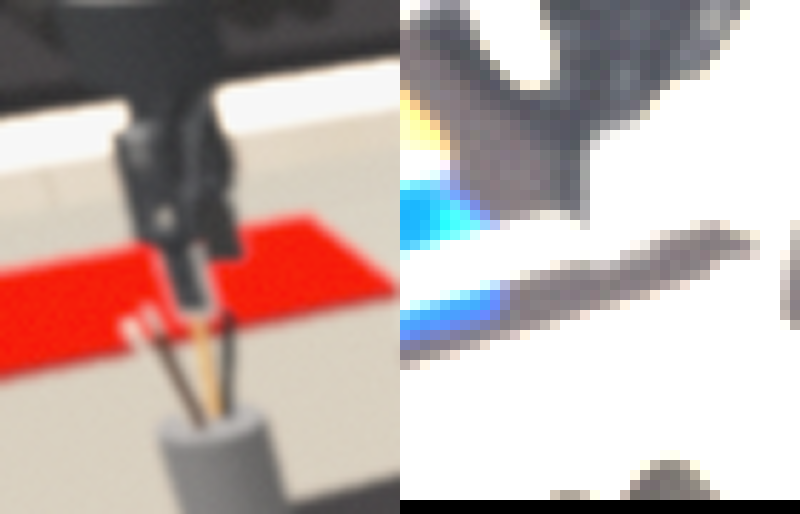

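```bash
python3 - <<'E'
from h import *
s=bot.read_state();print(s["q"],s["tool_pos"],s["width"],s["wrist_force"],s["time"])
for z in(.09,.1,.11,.12,.13): 
    p=onz("side",253.5,160,z);d=p[:2]-TC;print(z,p, "tote x,y",np.cos(TY)*d[0]+np.sin(TY)*d[1],-np.sin(TY)*d[0]+np.cos(TY)*d[1])
E
```

```text
[ 1.50688832e-01  2.39770752e-01  1.81909937e+00 -7.59277133e-04
  1.08178182e+00  2.57619035e-01] [0.61063704 0.1176479  0.10401106] -0.002698261206210647 [-1.81796657 -1.87130091  5.88550836] 2.4333
0.09 [0.65840748 0.17296972 0.09      ] tote x,y 0.04181086199751116 0.14018017563708388
0.1 [0.64711873 0.15818962 0.1       ] tote x,y 0.03214923813871265 0.12428866038253666
0.11 [0.63582999 0.14340951 0.11      ] tote x,y 0.02248761427991427 0.10839714512798934
0.12 [0.62454125 0.12862941 0.12      ] tote x,y 0.01282599042111598 0.09250562987344214
0.13 [0.6132525 0.1138493 0.13     ] tote x,y 0.003164366562317472 0.07661411461889492
```

The finger tip (side pixel 254,160) shows in front of the bar, and the bar is only about upright. So the tip seems to sit about 25 mm higher than the reported TCP and slid over the bar. I'll check this with a bench touch in the free gap.

Emit:
servo_tool([
  {"hand":1,"x":0,"y":0,"z":-0.08,"roll":0},
  {"hand":1,"x":0,"y":0,"z":-0.15,"roll":0},
  {"hand":1,"x":0.08,"y":0,"z":-0.15,"roll":0},
  {"hand":1,"x":0.16,"y":0,"z":-0.15,"roll":0},
  {"hand":1,"x":0.22,"y":0,"z":-0.15,"roll":0},
  {"hand":1,"x":0.22,"y":0,"z":-0.07,"roll":0},
  {"hand":1,"x":0.22,"y":0,"z":0.01,"roll":0},
  {"hand":1,"x":0.22,"y":0,"z":0.09,"roll":0},
  {"hand":1,"x":0.22,"y":0,"z":0.17,"roll":0},
  {"hand":1,"x":0.22,"y":0,"z":0.17,"roll":0},
])

```text
time: 3.27
tool_pos: [0.6131, 0.2256, 0.0074]
tcp_rot: [-2.33, -2.096, 0.025]
wrist_force: [-2.1, -0.5, -1.8]
width: 0.0
grip_force: 0.0
```

Emit:
servo_tool([
  {"hand":1,"x":0,"y":0,"z":0.006,"roll":0},
  {"hand":1,"x":0,"y":0,"z":0.012,"roll":0},
  {"hand":1,"x":0,"y":0,"z":0.018,"roll":0},
  {"hand":1,"x":0,"y":0,"z":0.022,"roll":0},
  {"hand":1,"x":0,"y":0,"z":0.022,"roll":0},
])

```text
time: 3.68
tool_pos: [0.6234, 0.2276, 0.0093]
tcp_rot: [2.336, 2.098, 0.005]
wrist_force: [-0.5, 0.0, -0.3]
width: -0.001
grip_force: 0.0
```

```bash
python3 - <<'E'
from h import *
s=bot.read_state();p=s["tool_pos"];print(p,proj("side",p),s["wrist_force"])
c=read_camera("side")[:,:,::-1]
u,v=proj("side",p).astype(int); print(u,v)
cv2.imwrite("pics/c7.png",cv2.resize(c[v-60:v+20,u-50:u+50],(750,600),interpolation=cv2.INTER_CUBIC))
E
```

```text
[0.62344696 0.22764419 0.00933688] [235.07111662 178.45140744] [-0.4756143   0.01623084 -0.29487289]
235 178
```

View pics/c7.png

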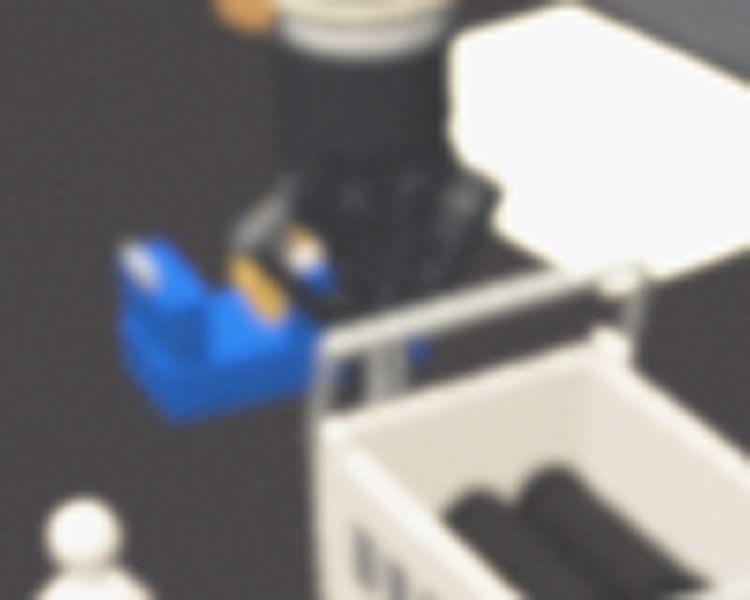

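Emit:
servo_tool([
  {"hand":1,"x":0,"y":0,"z":0.01,"roll":0},
  {"hand":1,"x":0,"y":0,"z":0.018,"roll":0},
  {"hand":1,"x":0,"y":0,"z":0.024,"roll":0},
  {"hand":1,"x":0,"y":0,"z":0.024,"roll":0},
  {"hand":1,"x":0,"y":0,"z":0.024,"roll":0},
])

```text
time: 4.15
tool_pos: [0.6212, 0.2269, -0.0056]
tcp_rot: [-2.337, -2.099, 0.002]
wrist_force: [-1.2, 0.5, 0.5]
width: -0.0
grip_force: 0.0
```

Emit:
servo_tool([
  {"hand":1,"x":0,"y":0,"z":0.01,"roll":0},
  {"hand":1,"x":0,"y":0,"z":0.02,"roll":0},
  {"hand":1,"x":0,"y":0,"z":0.02,"roll":0},
  {"hand":1,"x":0,"y":0,"z":0.02,"roll":0},
])

```text
time: 4.48
tool_pos: [0.6211, 0.2269, -0.0157]
tcp_rot: [-2.336, -2.099, 0.002]
wrist_force: [0.2, 1.4, 0.2]
width: -0.004
grip_force: 0.0
```

Emit:
servo_tool([
  {"hand":1,"x":0,"y":0,"z":0.006,"roll":0},
  {"hand":1,"x":0,"y":0,"z":0.01,"roll":0},
  {"hand":1,"x":0,"y":0,"z":0.01,"roll":0},
])

```text
time: 4.73
tool_pos: [0.6214, 0.227, -0.0205]
tcp_rot: [-2.337, -2.099, 0.001]
wrist_force: [0.6, 0.5, 0.0]
width: -0.001
grip_force: 0.0
```

Emit:
servo_tool([
  {"hand":1,"x":0,"y":0,"z":0.004,"roll":0},
  {"hand":1,"x":0,"y":0,"z":0.006,"roll":0},
  {"hand":1,"x":0,"y":0,"z":0.006,"roll":0},
])

```text
time: 4.98
tool_pos: [0.6216, 0.2271, -0.0232]
tcp_rot: [-2.337, -2.099, 0.001]
wrist_force: [-0.5, 0.4, -1.5]
width: 0.002
grip_force: 0.0
```

Emit:
servo_tool([
  {"hand":1,"x":0,"y":0,"z":0.004,"roll":0},
  {"hand":1,"x":0,"y":0,"z":0.004,"roll":0},
])

```text
time: 5.15
tool_pos: [0.6216, 0.227, -0.0252]
tcp_rot: [-2.337, -2.099, 0.001]
wrist_force: [0.5, 0.0, -1.3]
width: -0.0
grip_force: 0.0
```

Emit:
servo_tool([
  {"hand":1,"x":0,"y":0,"z":0.004,"roll":0},
  {"hand":1,"x":0,"y":0,"z":0.004,"roll":0},
])

```text
time: 5.32
tool_pos: [0.6215, 0.2271, -0.0273]
tcp_rot: [-2.337, -2.1, 0.001]
wrist_force: [0.1, -0.6, -0.4]
width: -0.002
grip_force: 0.0
```

Emit:
servo_tool([
  {"hand":1,"x":0,"y":0,"z":0.004,"roll":0},
  {"hand":1,"x":0,"y":0,"z":0.004,"roll":0},
])

```text
time: 5.48
tool_pos: [0.6215, 0.227, -0.0293]
tcp_rot: [-2.337, -2.099, 0.001]
wrist_force: [0.3, -0.1, -0.4]
width: -0.002
grip_force: 0.0
```

Emit:
servo_tool([
  {"hand":1,"x":0,"y":0,"z":0.004,"roll":0},
  {"hand":1,"x":0,"y":0,"z":0.004,"roll":0},
])

```text
time: 5.65
tool_pos: [0.6221, 0.2272, -0.0306]
tcp_rot: [2.337, 2.099, 0.001]
wrist_force: [-0.5, 0.3, 3.6]
width: -0.003
grip_force: 1.8
```

Emit:
servo_tool([
  {"hand":1,"x":0,"y":0,"z":0.004,"roll":0},
  {"hand":1,"x":0,"y":0,"z":0.004,"roll":0},
])

```text
time: 5.82
tool_pos: [0.6222, 0.2272, -0.0307]
tcp_rot: [2.337, 2.1, 0.0]
wrist_force: [-4.4, -2.0, 12.8]
width: 0.0
grip_force: 6.5
```

Emit:
servo_tool([
  {"hand":1,"x":0,"y":0,"z":-0.08,"roll":0},
  {"hand":1,"x":0,"y":0,"z":-0.16,"roll":0},
  {"hand":1,"x":0,"y":0,"z":-0.205,"roll":0},
  {"hand":1,"x":-0.06,"y":0,"z":-0.205,"roll":0},
  {"hand":1,"x":-0.1,"y":0,"z":-0.205,"roll":0},
  {"hand":1,"x":-0.14,"y":0,"z":-0.205,"roll":0},
  {"hand":1,"x":-0.18,"y":0,"z":-0.205,"roll":0},
  {"hand":1,"x":-0.21,"y":0,"z":-0.205,"roll":0},
  {"hand":1,"x":-0.224,"y":0,"z":-0.205,"roll":0},
  {"hand":1,"x":-0.224,"y":0,"z":-0.205,"roll":0},
])

```text
time: 6.65
tool_pos: [0.6093, 0.1175, 0.0679]
tcp_rot: [-2.337, -2.093, -0.005]
wrist_force: [2.1, 7.6, -5.9]
width: -0.003
grip_force: 3.9
```

```bash
python3 g.py '[(*tote(0,.09),.07,TY),(*tote(0,.09),.105,TY),(*tote(0,.063),.105,TY),(*tote(0,.057),.065,TY),(*tote(0,.057),.059,TY)]'; python3 - <<'E'
from h import *
c=read_camera("side")[:,:,::-1]
cv2.imwrite("pics/c8.png",cv2.resize(c[120:200,200:300],(750,600),interpolation=cv2.INTER_CUBIC))
E
```

```text
at [0.6093 0.1175 0.0679] ang -0.11 q6 0.25 t 6.65 F [ 2.1  7.6 -5.9] w -0.003
xyz [ 0.0205  0.0023 -0.0041] roll -0.0012 rows 0.3
xyz [ 0.0208  0.0022 -0.0741] roll -0.0012 rows 0.9
xyz [-0.0332  0.0024 -0.0743] roll -0.0012 rows 1.0
xyz [-0.0456  0.0025  0.0056] roll -0.0012 rows 0.6
xyz [-0.0456  0.0026  0.0176] roll -0.0012 rows 0.6
```

View pics/c8.png

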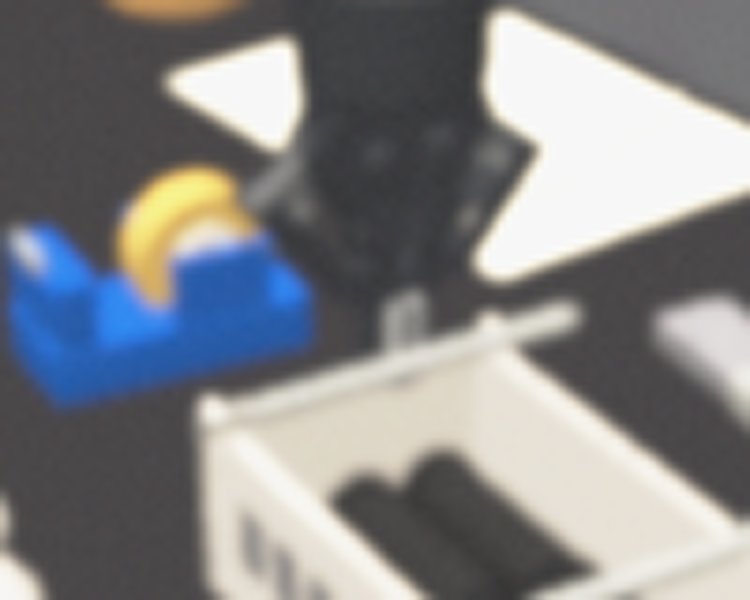

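The bar (side right end at 276,162) is now well in, at q≈1.7. Next I press it down from above.

Emit:
servo_tool([
  {"hand":1,"x":0.022,"y":0.002,"z":0,"roll":0},
  {"hand":1,"x":0.022,"y":0.002,"z":-0.08,"roll":0},
  {"hand":1,"x":-0.02,"y":0.002,"z":-0.08,"roll":0},
  {"hand":1,"x":-0.034,"y":0.002,"z":-0.075,"roll":0},
  {"hand":1,"x":-0.04,"y":0.002,"z":-0.035,"roll":0},
  {"hand":1,"x":-0.046,"y":0.002,"z":0,"roll":0},
  {"hand":1,"x":-0.046,"y":0.002,"z":0.013,"roll":0},
  {"hand":1,"x":-0.046,"y":0.002,"z":0.02,"roll":0},
  {"hand":1,"x":-0.046,"y":0.002,"z":0.02,"roll":0},
])

```text
time: 7.45
tool_pos: [0.6069, 0.0928, 0.0587]
tcp_rot: [-2.336, -2.098, 0.005]
wrist_force: [-0.1, -0.9, 0.8]
width: 0.002
grip_force: 0.0
```

```bash
python3 g.py '[(*tote(0,.057),.17,TY),(*tote(0,-.163),.17,TY),(*tote(0,-.163),.072,TY),(*tote(0,-.078),.07,TY),(*tote(0,-.09),.07,TY),(*tote(0,-.09),.105,TY),(*tote(0,-.063),.105,TY),(*tote(0,-.057),.065,TY),(*tote(0,-.057),.057,TY)]'
```

```text
at [0.6069 0.0928 0.0587] ang -0.107 q6 0.22 t 7.45 F [-0.1 -0.9  0.8] w 0.002
xyz [ 0.0038  0.001  -0.2226] roll -0.0003 rows 2.7
xyz [-0.4362  0.0015 -0.2221] roll -0.0003 rows 5.9
xyz [-0.436   0.0021 -0.0261] roll -0.0003 rows 5.2
xyz [-0.266   0.002  -0.0223] roll -0.0003 rows 3.2
xyz [-0.29    0.002  -0.0223] roll -0.0003 rows 3.5
xyz [-0.29    0.0018 -0.0923] roll -0.0003 rows 3.6
xyz [-0.236   0.0017 -0.0923] roll -0.0003 rows 3.0
xyz [-0.224   0.002  -0.0123] roll -0.0003 rows 2.7
xyz [-0.2239  0.002   0.0037] roll -0.0003 rows 2.7
```

Emit:
servo_tool([
  {"hand":1,"x":0,"y":0,"z":0.005,"roll":0},
  {"hand":1,"x":0,"y":0,"z":0.005,"roll":0},
])

```text
time: 7.62
tool_pos: [0.6083, 0.0931, 0.0581]
tcp_rot: [-2.337, -2.1, 0.001]
wrist_force: [-2.4, -1.0, 5.4]
width: -0.004
grip_force: 2.6
```

Emit:
servo_tool([
  {"hand":1,"x":0,"y":0,"z":-0.08,"roll":0},
  {"hand":1,"x":0,"y":0,"z":-0.16,"roll":0},
  {"hand":1,"x":-0.06,"y":0,"z":-0.22,"roll":0},
  {"hand":1,"x":-0.14,"y":0,"z":-0.227,"roll":0},
  {"hand":1,"x":-0.22,"y":0,"z":-0.227,"roll":0},
  {"hand":1,"x":-0.3,"y":0,"z":-0.227,"roll":0},
  {"hand":1,"x":-0.38,"y":0,"z":-0.227,"roll":0},
  {"hand":1,"x":-0.437,"y":0,"z":-0.227,"roll":0},
  {"hand":1,"x":-0.437,"y":0,"z":-0.227,"roll":0},
])

```text
time: 8.37
tool_pos: [0.5848, -0.1295, 0.1708]
tcp_rot: [2.34, 2.093, -0.002]
wrist_force: [-0.3, 1.2, -0.4]
width: -0.001
grip_force: 0.0
```

```bash
python3 g.py '[(*tote(0,-.163),.17,TY),(*tote(0,-.163),.072,TY),(*tote(0,-.078),.07,TY),(*tote(0,-.09),.07,TY),(*tote(0,-.09),.108,TY),(*tote(0,-.063),.105,TY),(*tote(0,-.057),.065,TY),(*tote(0,-.057),.057,TY)]'
```

```text
at [ 0.5848 -0.1295  0.1708] ang -0.111 q6 -0.15 t 8.3667 F [-0.3  1.2 -0.4] w -0.001
xyz [ 0.0107 -0.0012  0.0016] roll -0.0017 rows 0.1
xyz [ 0.0112 -0.0014  0.1976] roll -0.0017 rows 2.4
xyz [ 0.1812 -0.0023  0.2012] roll -0.0017 rows 3.2
xyz [ 0.1572 -0.0022  0.2013] roll -0.0017 rows 3.1
xyz [ 0.157  -0.0021  0.1253] roll -0.0017 rows 2.4
xyz [ 0.211  -0.0024  0.1311] roll -0.0017 rows 3.0
xyz [ 0.2232 -0.0025  0.2111] roll -0.0017 rows 3.7
xyz [ 0.2232 -0.0025  0.2271] roll -0.0017 rows 3.8
```

Emit:
servo_tool([
  {"hand":1,"x":0,"y":0,"z":0.08,"roll":0},
  {"hand":1,"x":0,"y":0,"z":0.16,"roll":0},
  {"hand":1,"x":0,"y":0,"z":0.2,"roll":0},
  {"hand":1,"x":0.03,"y":0,"z":0.2,"roll":0},
  {"hand":1,"x":0.07,"y":0,"z":0.2,"roll":0},
  {"hand":1,"x":0.11,"y":0,"z":0.2,"roll":0},
  {"hand":1,"x":0.145,"y":0,"z":0.2,"roll":0},
  {"hand":1,"x":0.17,"y":0,"z":0.2,"roll":0},
  {"hand":1,"x":0.179,"y":0,"z":0.2,"roll":0},
  {"hand":1,"x":0.155,"y":0,"z":0.2,"roll":0},
])

```text
time: 9.2
tool_pos: [0.5933, -0.0458, 0.0702]
tcp_rot: [2.333, 2.103, -0.002]
wrist_force: [0.2, 0.7, -0.6]
width: 0.004
grip_force: 0.0
```

```bash
python3 g.py '[(*tote(0,-.09),.108,TY),(*tote(0,-.063),.108,TY),(*tote(0,-.057),.065,TY),(*tote(0,-.057),.056,TY),(*tote(0,-.057),.16,TY)]'
```

```text
at [ 0.5933 -0.0458  0.0702] ang -0.104 q6 -0.01 t 9.2 F [ 0.2  0.7 -0.6] w 0.004
xyz [-0.0116 -0.0005 -0.0757] roll 0.0008 rows 0.9
xyz [ 0.0424 -0.0004 -0.0758] roll 0.0008 rows 1.0
xyz [ 0.0546 -0.0003  0.0102] roll 0.0008 rows 0.7
xyz [ 0.0546 -0.0003  0.0282] roll 0.0008 rows 0.7
xyz [ 0.0543 -0.0004 -0.1798] roll 0.0008 rows 2.3
```

Emit:
servo_tool([
  {"hand":1,"x":0,"y":0,"z":-0.05,"roll":0},
  {"hand":1,"x":0,"y":0,"z":-0.078,"roll":0},
  {"hand":1,"x":0.03,"y":0,"z":-0.078,"roll":0},
  {"hand":1,"x":0.052,"y":0,"z":-0.078,"roll":0},
  {"hand":1,"x":0.058,"y":0,"z":-0.035,"roll":0},
  {"hand":1,"x":0.065,"y":0,"z":0.005,"roll":0},
  {"hand":1,"x":0.066,"y":0,"z":0.022,"roll":0},
  {"hand":1,"x":0.066,"y":0,"z":0.029,"roll":0},
  {"hand":1,"x":0.066,"y":0,"z":0.03,"roll":0},
])

```text
time: 9.95
tool_pos: [0.596, -0.0127, 0.0578]
tcp_rot: [-2.334, -2.098, 0.001]
wrist_force: [-7.7, 4.2, 15.3]
width: 0.001
grip_force: 7.8
```

```bash
python3 g.py '[(*tote(0,-.057),.16,TY),(.30,-.30,.1,TY)]'
```

```text
at [ 0.596  -0.0127  0.0578] ang -0.107 q6 0.04 t 9.95 F [-7.7  4.2 15.3] w 0.001
xyz [-0.0116  0.0006 -0.2045] roll -0.0002 rows 2.5
xyz [-0.6343 -0.5277 -0.0839] roll -0.0002 rows 9.9
```

Emit:
servo_tool([
  {"hand":1,"x":0,"y":0,"z":-0.08,"roll":0},
  {"hand":1,"x":0,"y":0,"z":-0.16,"roll":0},
  {"hand":1,"x":0,"y":0,"z":-0.23,"roll":-0.04},
  {"hand":1,"x":0,"y":0,"z":-0.23,"roll":-0.08},
])

```text
time: 10.28
tool_pos: [0.6026, -0.0143, 0.1805]
tcp_rot: [2.042, 2.372, 0.014]
wrist_force: [1.8, 0.2, 1.1]
width: -0.004
grip_force: 0.0
```

```bash
python3 g.py '[(.40,.20,.17,1.33),(.4,.2,-.018,1.33)]'
```

```text
at [ 0.6026 -0.0143  0.1805] ang 0.149 q6 -0.21 t 10.2833 F [1.8 0.2 1.1] w -0.004
xyz [ 0.4842 -0.3371  0.0148] roll -0.3758 rows 9.4
xyz [ 0.4853 -0.3426  0.3908] roll -0.3758 rows 9.4
```

Emit:
servo_tool([
  {"hand":1,"x":0.484,"y":-0.337,"z":0.01,"roll":-0.376},
  {"hand":1,"x":0.484,"y":-0.337,"z":0.01,"roll":-0.376},
  {"hand":1,"x":0.484,"y":-0.337,"z":0.01,"roll":-0.376},
  {"hand":1,"x":0.484,"y":-0.337,"z":0.01,"roll":-0.376},
  {"hand":1,"x":0.484,"y":-0.337,"z":0.01,"roll":-0.376},
  {"hand":1,"x":0.484,"y":-0.337,"z":0.01,"roll":-0.376},
  {"hand":1,"x":0.484,"y":-0.337,"z":0.01,"roll":-0.376},
  {"hand":1,"x":0.484,"y":-0.337,"z":0.01,"roll":-0.376},
  {"hand":1,"x":0.484,"y":-0.337,"z":0.01,"roll":-0.376},
  {"hand":1,"x":0.484,"y":-0.337,"z":0.01,"roll":-0.376},
])

```text
time: 11.12
tool_pos: [0.3944, 0.2023, 0.166]
tcp_rot: [0.372, 3.119, 0.001]
wrist_force: [0.9, -0.1, 0.3]
width: 0.002
grip_force: 0.0
```

```bash
python3 g.py '[(.40,.20,.17,1.33),(.4,.2,-.018,1.33)]'
```

```text
at [0.3944 0.2023 0.166 ] ang 1.333 q6 -0.92 t 11.1167 F [ 0.9 -0.1  0.3] w 0.002
xyz [-0.0119 -0.0018 -0.008 ] roll 0.001 rows 0.2
xyz [-0.0118 -0.0019  0.368 ] roll 0.001 rows 4.4
```

Emit:
servo_tool([
  {"hand":1,"x":0,"y":0,"z":0.08,"roll":0},
  {"hand":1,"x":0,"y":0,"z":0.16,"roll":0},
  {"hand":1,"x":0,"y":0,"z":0.24,"roll":0},
  {"hand":1,"x":0,"y":0,"z":0.32,"roll":0},
  {"hand":1,"x":0,"y":0,"z":0.355,"roll":0},
  {"hand":1,"x":0,"y":0,"z":0.355,"roll":0},
  {"hand":1,"x":0,"y":0,"z":0.355,"roll":0},
])

```text
time: 11.7
tool_pos: [0.3944, 0.2008, -0.0125]
tcp_rot: [-0.385, -3.115, 0.002]
wrist_force: [0.2, 1.1, 0.5]
width: 0.003
grip_force: 0.0
```

```bash
python3 - <<'E'
from h import *
s=bot.read_state();p=s["tool_pos"];print(p,s["wrist_force"]); q=p+[0,0,.0305]; print(proj("side",q),proj("top",q))
c=read_camera("side")[:,:,::-1]; t=read_camera("top")[:,:,::-1]; cv2.imwrite("pics/t9.png",t);cv2.imwrite("pics/s9.png",c)
u,v=proj("side",q).astype(int); print(u,v)
A=cv2.resize(c[v-40:v+20,u-30:u+30],(400,400),interpolation=cv2.INTER_CUBIC)
B=cv2.resize(t[100:220,165:305],(400,343),interpolation=cv2.INTER_CUBIC); B=cv2.copyMakeBorder(B,0,57,0,0,0)
cv2.imwrite("pics/c9.png",np.hstack([A,B]))
E
```

```text
[ 0.39442626  0.20075004 -0.01252264] [0.21990495 1.05426061 0.5177646 ]
[175.94607748 204.5313994 ] [177.63558322 238.46542443]
175 204
```

View pics/c9.png

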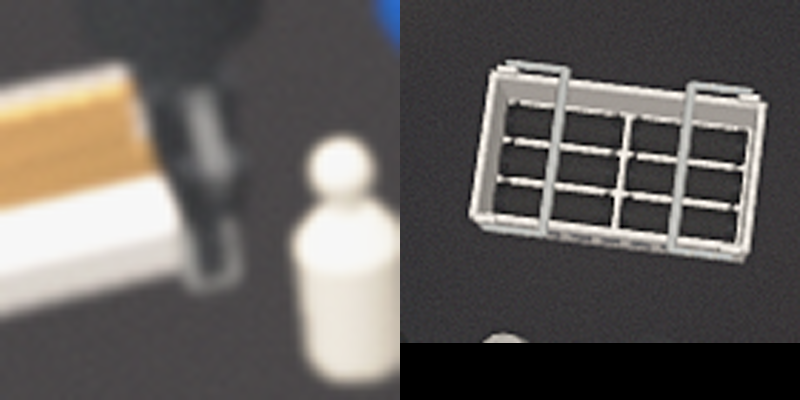

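Both bails lie in over the rims, and the tip at side pixel (177,207) matches the reported xy, so only z is offset (+30.5 mm). Next I refine the tote pose from the bars and the tray pose from its edges.

```bash
python3 - <<'E'
from h import *
np.set_printoptions(precision=4,suppress=True)
t=cv2.imread("pics/t9.png").max(2).astype(float)
mids=[]
for s in(1,-1):
    P=[]
    for x in np.linspace(-.045,.045,19):
        u,v=proj("top",(*tote(x,s*.055),.0845)); k=int(round(v)); c0=int(round(u)); w=np.clip(t[k,c0-6:c0+7]-110,0,None)
        if w.sum()>0: P.append(onz("top",(w*np.arange(c0-6,c0+7)).sum()/w.sum(),k,.0865)[:2])
    P=np.array(P); f=np.polyfit(P[:,0],P[:,1],1); print("bar",s,"slope",np.arctan(f[0]),"y at x=.6",np.polyval(f,.6), np.std(P[:,1]-np.polyval(f,P[:,0])))
# tray edges from first top picture
a=cv2.imread("pics/top0.png").max(2); m=(a>70).astype(np.uint8); n,l,st,c=cv2.connectedComponentsWithStats(m); i=l[246,131] or l[240,115]
h=cv2.findContours((l==i).astype(np.uint8),0,cv2.CHAIN_APPROX_NONE)[0][0][:,0,:].astype(float)
C=np.array([[109.3,216.3],[166,229.4],[152.2,275.6],[95.9,261.8]]); L=[]
for k,zz in zip(range(4),(.022,.0,.022,.022)):
    A,B=C[k],C[(k+1)%4]; d=(B-A)/np.linalg.norm(B-A); nrm=np.array([-d[1],d[0]]); s=(h-A)@d; e=(h-A)@nrm
    q=h[(s>6)&(s<np.linalg.norm(B-A)-6)&(abs(e)<5)]; W=np.array([onz("top",*p,zz)[:2] for p in q])
    vx,vy,x0,y0=cv2.fitLine(W.astype(np.float32),cv2.DIST_HUBER,0,.01,.01).ravel(); L.append((vx,vy,x0,y0)); print("side",k,len(q),np.arctan2(vy,vx),x0,y0)
cr=[]
for k in range(4):
    a,b=L[k-1],L[k]; s=np.linalg.solve(np.array([[a[0],-b[0]],[a[1],-b[1]]]),[b[2]-a[2],b[3]-a[3]]); cr.append(np.array(a[2:])+s[0]*np.array(a[:2]))
cr=np.array(cr);print("tray corners",cr,"centre",cr.mean(0),kab([(.06,.075),(.06,-.075),(-.06,-.075),(-.06,.075)],cr))
E
```

```text
bar 1 slope -0.11433742164128026 y at x=.6 0.09405190493882333 0.0022460846386798666
bar -1 slope -0.11470030351253352 y at x=.6 -0.016115561237571664 0.003312066612266609
side 0 45 1.3463031 0.43261462 0.3044862
side 1 35 -0.22451086 0.3556443 0.24928956
side 2 45 1.3463107 0.31577986 0.33851588
side 3 34 -0.22643074 0.3902882 0.39578995
tray corners [[0.4503 0.382 ]
 [0.4168 0.2353]
 [0.2984 0.2624]
 [0.3319 0.4092]] centre [0.3744 0.3222] (array([0.3744, 0.3222]), np.float64(-0.2248744339856938), array([0.0007, 0.0008, 0.0008, 0.0008]))
```

```bash
python3 - <<'E'
from h import *
np.set_printoptions(precision=4,suppress=True)
TY=-.113
t=cv2.imread("pics/t9.png").max(2).astype(np.float32)
M=lambda x,y:np.array([.602+np.cos(TY)*x-np.sin(TY)*y,.0388+np.sin(TY)*x+np.cos(TY)*y])
xs=np.arange(-.085,.0851,.0025)
for ys in(np.linspace(-.1,-.07,13),np.linspace(-.04,.04,25),np.linspace(.07,.1,13)):
    pr=[]
    for x in xs:
        uv=np.array([proj("top",(*M(x,y),.08)) for y in ys],np.float32)
        pr.append(cv2.remap(t,uv[:,:1].copy(),uv[:,1:].copy(),cv2.INTER_LINEAR).mean())
    print([(round(x*1000,1),int(p)) for x,p in zip(xs,pr) if abs(x)>.05])
E
```

```text
[(np.float64(-85.0), 57), (np.float64(-82.5), 58), (np.float64(-80.0), 54), (np.float64(-77.5), 63), (np.float64(-75.0), 141), (np.float64(-72.5), 193), (np.float64(-70.0), 172), (np.float64(-67.5), 165), (np.float64(-65.0), 220), (np.float64(-62.5), 234), (np.float64(-60.0), 152), (np.float64(-57.5), 42), (np.float64(-55.0), 52), (np.float64(-52.5), 57), (np.float64(50.0), 160), (np.float64(52.5), 159), (np.float64(55.0), 157), (np.float64(57.5), 172), (np.float64(60.0), 215), (np.float64(62.5), 227), (np.float64(65.0), 160), (np.float64(67.5), 86), (np.float64(70.0), 149), (np.float64(72.5), 195), (np.float64(75.0), 163), (np.float64(77.5), 64), (np.float64(80.0), 51), (np.float64(82.5), 57), (np.float64(85.0), 57)]
[(np.float64(-85.0), 60), (np.float64(-82.5), 58), (np.float64(-80.0), 55), (np.float64(-77.5), 84), (np.float64(-75.0), 132), (np.float64(-72.5), 132), (np.float64(-70.0), 136), (np.float64(-67.5), 181), (np.float64(-65.0), 228), (np.float64(-62.5), 230), (np.float64(-60.0), 124), (np.float64(-57.5), 53), (np.float64(-55.0), 64), (np.float64(-52.5), 69), (np.float64(50.0), 160), (np.float64(52.5), 159), (np.float64(55.0), 157), (np.float64(57.5), 180), (np.float64(60.0), 224), (np.float64(62.5), 227), (np.float64(65.0), 120), (np.float64(67.5), 47), (np.float64(70.0), 56), (np.float64(72.5), 58), (np.float64(75.0), 59), (np.float64(77.5), 59), (np.float64(80.0), 59), (np.float64(82.5), 58), (np.float64(85.0), 58)]Traceback (most recent call last):
  File "<stdin>", line 10, in <module>
  File "h.py", line 9, in proj
    c=camera_info(n); q=R.from_rotvec(c["orientation"]).inv().apply(np.array(p)-c["eye"]); return np.array([c["fx"]*q[0]/q[2]+c["cx"],c["fy"]*q[1]/q[2]+c["cy"]])
ValueError: time passes only in moves, steps and waits
```

```bash
sed -i 's/^TC=.*/TC=np.array([.6015,.0388]); TY=-.113/; s/^from workcell.*/from workcell import bot, read_camera, camera_info as _ci\nimport functools\ncamera_info=functools.cache(_ci)/' h.py; python3 g.py '[(.3944,.2008,.11,1.346),(.3744,.3222,.11,1.346),(.3744,.3222,-.0095,1.346)]'
```

```text
at [ 0.3973  0.2019 -0.0101] ang 1.324 q6 -0.91 t 11.8 F [-0.   0.3  0.5] w -0.001
xyz [ 0.0046 -0.0031 -0.2402] roll -0.0069 rows 2.9
xyz [ 0.1026  0.2227 -0.24  ] roll -0.0069 rows 4.1
xyz [ 0.1032  0.2222 -0.001 ] roll -0.0069 rows 2.9
```

Emit:
servo_tool([
  {"hand":1,"x":0,"y":0,"z":-0.08,"roll":0},
  {"hand":-1,"x":0,"y":0,"z":-0.16,"roll":0},
  {"hand":-1,"x":0,"y":0,"z":-0.24,"roll":-0.005},
  {"hand":-1,"x":0.05,"y":0.08,"z":-0.24,"roll":-0.005},
  {"hand":-1,"x":0.08,"y":0.15,"z":-0.24,"roll":-0.005},
  {"hand":-1,"x":0.103,"y":0.222,"z":-0.24,"roll":-0.005},
  {"hand":-1,"x":0.103,"y":0.222,"z":-0.24,"roll":-0.005},
  {"hand":-1,"x":0.103,"y":0.222,"z":-0.24,"roll":-0.005},
  {"hand":-1,"x":0.103,"y":0.222,"z":-0.24,"roll":-0.005},
])

```text
time: 12.55
tool_pos: [0.3733, 0.3216, 0.1099]
tcp_rot: [0.359, 3.119, 0.002]
wrist_force: [-0.1, -1.2, -0.2]
width: 1.001
grip_force: 0.0
```

```bash
python3 g.py '[(.3744,.3222,.11,1.346),(.3744,.3222,-.0095,1.346)]'; python3 - <<'E'
from h import *
cv2.imwrite("pics/s10.png",read_camera("side")[:,:,::-1])
E
```

```text
at [0.3733 0.3216 0.1099] ang 1.341 q6 -0.68 t 12.55 F [-0.1 -1.2 -0.2] w 1.001
xyz [-0.0019  0.0016 -0.0003] roll -0.0015 rows 0.0
xyz [-0.0014  0.0012  0.2387] roll -0.0015 rows 2.9
```

Aligned. I descend, grip at 40 N, and lift.

Emit:
servo_tool([
  {"hand":-1,"x":-0.001,"y":0.001,"z":0.08,"roll":0},
  {"hand":-1,"x":-0.001,"y":0.001,"z":0.16,"roll":0},
  {"hand":-1,"x":-0.001,"y":0.001,"z":0.22,"roll":0},
  {"hand":-1,"x":-0.001,"y":0.001,"z":0.238,"roll":0},
  {"hand":-1,"x":-0.001,"y":0.001,"z":0.238,"roll":0},
])

```text
time: 13.02
tool_pos: [0.371, 0.3184, -0.0135]
tcp_rot: [-0.364, -3.116, 0.008]
wrist_force: [0.1, -0.7, 0.5]
width: 1.0
grip_force: 0.0
```

Emit:
servo_tool([
  {"hand":1,"x":0,"y":0,"z":0,"roll":0},
  {"hand":1,"x":0,"y":0,"z":0,"roll":0},
  {"hand":1,"x":0,"y":0,"z":0,"roll":0},
  {"hand":1,"x":0,"y":0,"z":0,"roll":0},
  {"hand":1,"x":0,"y":0,"z":0,"roll":0},
  {"hand":1,"x":0,"y":0,"z":0,"roll":0},
  {"hand":1,"x":0,"y":0,"z":0,"roll":0},
  {"hand":1,"x":0,"y":0,"z":-0.02,"roll":0},
], grip_force=40)

```text
time: 13.68
tool_pos: [0.3718, 0.3204, -0.0021]
tcp_rot: [-0.361, -3.118, 0.004]
wrist_force: [-0.7, -0.2, -3.3]
width: 0.111
grip_force: 39.3
```

```bash
python3 g.py '[(.372,.320,.17,1.346),(*tote(0,0),.17,1.458),(*tote(0,0),.082,1.458)]'
```

```text
at [ 0.3718  0.3204 -0.0021] ang 1.34 q6 -0.68 t 13.6833 F [-0.7 -0.2 -3.3] w 0.111
xyz [ 2.000e-04 -1.600e-03 -3.443e-01] roll -0.0019 rows 4.1
xyz [-0.5753 -0.4442 -0.3443] roll -0.0375 rows 9.6
xyz [-0.5757 -0.4437 -0.1683] roll -0.0375 rows 8.9
```

Emit:
servo_tool([
  {"hand":1,"x":0,"y":0,"z":-0.06,"roll":0},
  {"hand":1,"x":0,"y":0,"z":-0.12,"roll":0},
  {"hand":1,"x":0,"y":0,"z":-0.18,"roll":0},
  {"hand":1,"x":0,"y":0,"z":-0.24,"roll":0},
  {"hand":1,"x":0,"y":0,"z":-0.3,"roll":0},
  {"hand":1,"x":0,"y":0,"z":-0.344,"roll":0},
  {"hand":1,"x":-0.04,"y":-0.03,"z":-0.344,"roll":-0.005},
  {"hand":1,"x":-0.08,"y":-0.06,"z":-0.344,"roll":-0.01},
  {"hand":1,"x":-0.12,"y":-0.09,"z":-0.344,"roll":-0.015},
  {"hand":1,"x":-0.16,"y":-0.12,"z":-0.344,"roll":-0.02},
])

```text
time: 14.52
tool_pos: [0.4372, 0.2439, 0.1713]
tcp_rot: [-0.261, -3.13, 0.0]
wrist_force: [0.3, 0.3, -3.6]
width: 0.116
grip_force: 39.5
```

```bash
python3 g.py '[(*tote(0,0),.17,1.458),(*tote(0,0),.082,1.458)]'
```

```text
at [0.4372 0.2439 0.1713] ang 1.405 q6 -0.95 t 14.5167 F [ 0.3  0.3 -3.6] w 0.116
xyz [-0.3919 -0.3501  0.0025] roll -0.017 rows 6.3
xyz [-0.392  -0.3501  0.1785] roll -0.017 rows 6.7
```

Emit:
servo_tool([
  {"hand":1,"x":-0.05,"y":-0.045,"z":0,"roll":-0.003},
  {"hand":1,"x":-0.1,"y":-0.09,"z":0,"roll":-0.006},
  {"hand":1,"x":-0.15,"y":-0.134,"z":0,"roll":-0.009},
  {"hand":1,"x":-0.2,"y":-0.178,"z":0,"roll":-0.012},
  {"hand":1,"x":-0.25,"y":-0.223,"z":0,"roll":-0.015},
  {"hand":1,"x":-0.3,"y":-0.268,"z":0,"roll":-0.016},
  {"hand":1,"x":-0.34,"y":-0.304,"z":0,"roll":-0.016},
  {"hand":1,"x":-0.37,"y":-0.33,"z":0,"roll":-0.016},
  {"hand":1,"x":-0.386,"y":-0.346,"z":0,"roll":-0.016},
  {"hand":1,"x":-0.386,"y":-0.346,"z":0,"roll":-0.016},
])

```text
time: 15.35
tool_pos: [0.5994, 0.0401, 0.1707]
tcp_rot: [-0.188, -3.135, 0.001]
wrist_force: [-0.6, 0.0, -3.0]
width: 0.111
grip_force: 39.5
```

Emit:
servo_tool([
  {"hand":1,"x":0,"y":0,"z":0,"roll":0},
  {"hand":1,"x":0,"y":0,"z":0,"roll":0},
  {"hand":1,"x":0,"y":0,"z":0,"roll":0},
])

```text
time: 15.6
tool_pos: [0.5978, 0.0432, 0.171]
tcp_rot: [-0.183, -3.135, -0.001]
wrist_force: [-0.2, 0.3, -3.0]
width: 0.11
grip_force: 39.5
```

```bash
python3 g.py '[(*tote(0,0),.17,1.458),(*tote(0,0),.082,1.458)]'; python3 - <<'E'
from h import *
a=read_camera("top")[:,:,::-1];b=read_camera("side")[:,:,::-1]
cv2.imwrite("pics/t11.png",a);cv2.imwrite("pics/s11.png",b)
cv2.imwrite("pics/c11.png",np.hstack([cv2.resize(a[80:230,150:330],(400,333)),cv2.resize(b[90:240,180:360],(400,333))]))
E
```

```text
at [0.5978 0.0432 0.171 ] ang 1.454 q6 -1.42 t 15.6 F [-0.2  0.3 -3. ] w 0.11
xyz [-0.0083 -0.0078  0.0019] roll -0.0012 rows 0.1
xyz [-0.0085 -0.0079  0.1779] roll -0.0012 rows 2.1
```

View pics/c11.png

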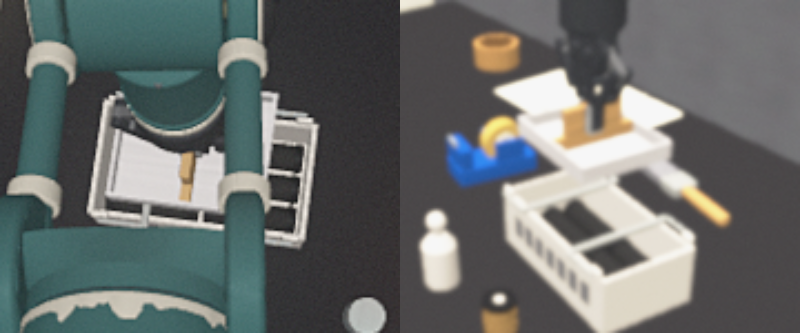

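Emit:
servo_tool([
  {"hand":1,"x":-0.0045,"y":-0.0075,"z":0,"roll":-0.001},
  {"hand":1,"x":-0.0045,"y":-0.0075,"z":0.05,"roll":-0.001},
  {"hand":1,"x":-0.0045,"y":-0.0075,"z":0.1,"roll":-0.001},
  {"hand":1,"x":-0.0045,"y":-0.0075,"z":0.13,"roll":-0.001},
  {"hand":1,"x":-0.0045,"y":-0.0075,"z":0.15,"roll":-0.001},
  {"hand":1,"x":-0.0045,"y":-0.0075,"z":0.15,"roll":-0.001},
  {"hand":1,"x":-0.0045,"y":-0.0075,"z":0.15,"roll":-0.001},
])

```text
time: 16.28
tool_pos: [0.6005, 0.038, 0.096]
tcp_rot: [-0.179, -3.136, 0.0]
wrist_force: [0.4, -0.1, -2.3]
width: 0.111
grip_force: 39.4
```

```bash
python3 g.py '[(*tote(-.002,0),.079,1.458)]'
```

```text
at [0.6005 0.038  0.096 ] ang 1.457 q6 -1.43 t 16.2833 F [ 0.4 -0.1 -2.3] w 0.111
xyz [0.0021 0.0017 0.034 ] roll -0.0004 rows 0.4
```

Emit:
servo_tool([
  {"hand":1,"x":0.001,"y":0.001,"z":0.014,"roll":0},
  {"hand":1,"x":0.001,"y":0.001,"z":0.026,"roll":0},
  {"hand":1,"x":0.001,"y":0.001,"z":0.032,"roll":0},
  {"hand":1,"x":0.001,"y":0.001,"z":0.036,"roll":0},
  {"hand":1,"x":0.001,"y":0.001,"z":0.036,"roll":0},
])

```text
time: 16.7
tool_pos: [0.6004, 0.0385, 0.079]
tcp_rot: [0.18, 3.136, 0.0]
wrist_force: [-2.4, 0.3, 2.5]
width: 0.111
grip_force: 40.1
```

Emit:
servo_tool([
  {"hand":-1,"x":0,"y":0,"z":0,"roll":0},
  {"hand":-1,"x":0,"y":0,"z":0,"roll":0},
  {"hand":-1,"x":0,"y":0,"z":0,"roll":0},
  {"hand":-1,"x":0,"y":0,"z":0,"roll":0},
  {"hand":-1,"x":0,"y":0,"z":-0.05,"roll":0},
  {"hand":-1,"x":0,"y":0,"z":-0.12,"roll":0},
  {"hand":-1,"x":0,"y":0,"z":-0.2,"roll":0},
  {"hand":-1,"x":0,"y":0,"z":-0.24,"roll":0},
  {"hand":-1,"x":0,"y":0,"z":-0.24,"roll":0},
])

```text
time: 17.45
tool_pos: [0.6046, 0.0386, 0.2056]
tcp_rot: [0.179, 3.124, 0.002]
wrist_force: [0.3, -0.1, 1.2]
width: 1.0
grip_force: 0.0
```

```bash
python3 g.py '[(.443,-.147,.2,.9),(.443,-.147,.2,-.3),(.443,-.147,.2,-.9)]'
```

```text
at [0.6046 0.0386 0.2056] ang 1.456 q6 -1.43 t 17.45 F [ 0.3 -0.1  1.2] w 1.0
xyz [ 0.2789 -0.4058  0.0071] roll 0.1771 rows 5.9
xyz [ 0.2789 -0.4058  0.0071] roll -0.441 rows 11.1
xyz [ 0.2789 -0.4058  0.0071] roll -0.25 rows 6.3
```

```bash
python3 g.py '[(.443,-.1465,.15,-.113)]'
```

```text
at [0.6046 0.0386 0.2056] ang 1.456 q6 -1.43 t 17.45 F [ 0.3 -0.1  1.2] w 1.0
xyz [ 0.2802 -0.405   0.1071] roll 0.4995 rows 12.6
```

Emit:
servo_tool([
  {"hand":-1,"x":0.05,"y":-0.07,"z":0,"roll":0.04},
  {"hand":-1,"x":0.1,"y":-0.14,"z":0,"roll":0.08},
  {"hand":-1,"x":0.15,"y":-0.21,"z":0,"roll":0.12},
  {"hand":-1,"x":0.2,"y":-0.29,"z":0.02,"roll":0.16},
  {"hand":-1,"x":0.25,"y":-0.36,"z":0.06,"roll":0.2},
  {"hand":-1,"x":0.279,"y":-0.405,"z":0.1,"roll":0.24},
  {"hand":-1,"x":0.279,"y":-0.405,"z":0.1,"roll":0.28},
  {"hand":-1,"x":0.279,"y":-0.405,"z":0.1,"roll":0.32},
  {"hand":-1,"x":0.279,"y":-0.405,"z":0.1,"roll":0.36},
  {"hand":-1,"x":0.279,"y":-0.405,"z":0.1,"roll":0.4},
])

```text
time: 18.28
tool_pos: [0.4374, -0.1469, 0.1469]
tcp_rot: [-1.989, -2.43, 0.001]
wrist_force: [-0.8, -0.2, 0.2]
width: 1.002
grip_force: 0.0
```

```bash
python3 g.py '[(.443,-.1465,.15,-.113),(.443,-.1465,-.0095,-.113)]'
```

```text
at [ 0.4374 -0.1469  0.1469] ang 0.199 q6 -0.58 t 18.2833 F [-0.8 -0.2  0.2] w 1.002
xyz [-0.0015  0.0112 -0.0062] roll 0.0992 rows 2.5
xyz [-0.0018  0.0116  0.3128] roll 0.0992 rows 3.8
```

Emit:
servo_tool([
  {"hand":-1,"x":-0.0015,"y":0.01,"z":0,"roll":0.035},
  {"hand":-1,"x":-0.0015,"y":0.01,"z":0,"roll":0.07},
  {"hand":-1,"x":-0.0015,"y":0.01,"z":0,"roll":0.098},
  {"hand":-1,"x":-0.0015,"y":0.01,"z":0.05,"roll":0.098},
  {"hand":-1,"x":-0.0015,"y":0.01,"z":0.1,"roll":0.098},
  {"hand":-1,"x":-0.0015,"y":0.01,"z":0.1,"roll":0.098},
  {"hand":-1,"x":-0.0015,"y":0.01,"z":0.1,"roll":0.098},
])

```text
time: 18.87
tool_pos: [0.4413, -0.1456, 0.0961]
tcp_rot: [-2.328, -2.103, 0.004]
wrist_force: [0.2, -0.5, 0.1]
width: 1.0
grip_force: 0.0
```

```bash
python3 g.py '[(.443,-.1465,-.0095,-.113)]'; cat > trayfit.py <<'E'
from h import *
np.set_printoptions(precision=4,suppress=True)
def side(P): 
    P=np.array(P,np.float32); vx,vy,x0,y0=cv2.fitLine(P,cv2.DIST_HUBER,0,.01,.01).ravel(); return np.arctan(vy/vx) if abs(vx)>abs(vy) else -np.arctan(vx/vy),x0,y0
t=read_camera("top")[:,:,::-1]; cv2.imwrite("pics/t12.png",t)
# handle: wooden colour
hsv=cv2.cvtColor(t,cv2.COLOR_BGR2HSV); u,v=proj("top",(*TC,.145)).astype(int); m=np.zeros(hsv.shape[:2],np.uint8)
m[v-30:v+30,u-20:u+20]=((hsv[...,1]>90)&(hsv[...,2]>90)&(hsv[...,0]<30))[v-30:v+30,u-20:u+20]
g=t.max(2).astype(np.float32)
def edge(p0,dirw,z,a=-.02,b=.02):
    s=np.arange(a,b,.0005); uv=np.array([proj("top",(*(tote(*(np.array(p0)+k*np.array(dirw)))),z)) for k in s],np.float32)
    I=cv2.remap(g,uv[:,:1].copy(),uv[:,1:].copy(),cv2.INTER_LINEAR).ravel(); return s[np.argmax(np.abs(np.diff(cv2.GaussianBlur(I[:,None],(1,9),2).ravel())))]
for nm,pts,d in(("y+",[(x,.075) for x in np.linspace(-.04,.04,9)],(0,1)),("y-",[(x,-.075) for x in np.linspace(-.04,.04,9)],(0,-1))):
    print(nm,np.array([edge(p,d,.111,-.012,.014) for p in pts])*1000)
E
python3 trayfit.py; python3 - <<'E'
from h import *
t=cv2.imread("pics/t12.png"); cv2.imwrite("pics/c12.png",cv2.resize(t[105:235,160:340],(792,572),interpolation=cv2.INTER_CUBIC))
E
```

```text
at [ 0.4413 -0.1456  0.0961] ang -0.102 q6 -0.27 t 18.8667 F [ 0.2 -0.5  0.1] w 1.0
xyz [-0.0018  0.0046  0.2112] roll 0.0036 rows 2.5
y+ [ 1.   0.   1.5  0.5  9.5  1.   0.5 11.5  1. ]
y- [ 0.5  0.   0.5  0.5 -1.5  0.5  0.5  0.   0. ]
```

View pics/c12.png

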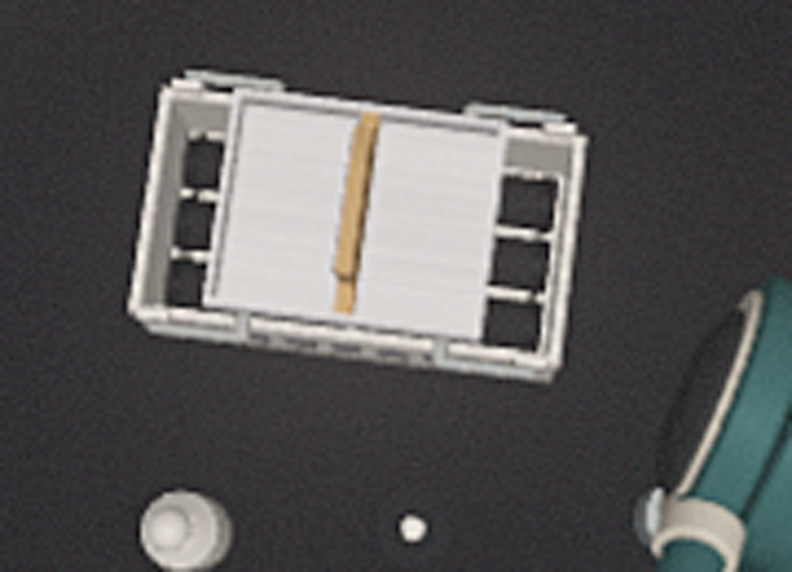

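The tray sits square and centred along y. I descend to the jar at 25 N and check tray x at the same time.

Emit:
servo_tool([
  {"hand":-1,"x":-0.001,"y":0.003,"z":0.07,"roll":0.003},
  {"hand":-1,"x":-0.001,"y":0.003,"z":0.14,"roll":0.003},
  {"hand":-1,"x":-0.001,"y":0.003,"z":0.19,"roll":0.003},
  {"hand":-1,"x":-0.001,"y":0.003,"z":0.211,"roll":0.003},
  {"hand":-1,"x":-0.001,"y":0.003,"z":0.211,"roll":0.003},
])

```text
time: 19.33
tool_pos: [0.4435, -0.1465, -0.0088]
tcp_rot: [-2.339, -2.093, 0.003]
wrist_force: [-1.3, 0.3, -0.0]
width: 1.003
grip_force: 0.0
```

Emit:
servo_tool([
  {"hand":1,"x":0,"y":0,"z":0,"roll":0},
  {"hand":1,"x":0,"y":0,"z":0,"roll":0},
  {"hand":1,"x":0,"y":0,"z":0,"roll":0},
  {"hand":1,"x":0,"y":0,"z":0,"roll":0},
  {"hand":1,"x":0,"y":0,"z":0,"roll":0},
  {"hand":1,"x":0,"y":0,"z":0,"roll":0},
], grip_force=25)

```text
time: 19.83
tool_pos: [0.4466, -0.1478, -0.0052]
tcp_rot: [2.339, 2.093, 0.002]
wrist_force: [-0.3, -0.3, 6.0]
width: 0.478
grip_force: 24.7
```

```bash
cat >> trayfit.py <<'E'
for nm,pts,d in(("x+",[(.06,y) for y in np.linspace(-.06,.06,9)],(1,0)),("x-",[(-.06,y) for y in np.linspace(-.06,.06,9)],(-1,0))):
    print(nm,np.array([edge(p,d,.111,-.008,.01) for p in pts])*1000)
E
python3 trayfit.py; python3 g.py '[(.443,-.1465,.18,-.113),(*tote(0,.038),.18,-.113),(*tote(0,.038),.0845,-.113)]'
```

```text
y+ [ 1.   0.   1.5  0.5  9.5  1.   0.5 11.5  1. ]
y- [ 0.5  0.   0.5  0.5 -1.5  0.5  0.5  0.  -0.5]
x+ [ 6.5 -0.5  0.   0.5  0.5 -0.5  0.   0.5  6. ]
x- [4.5 4.5 4.  0.5 5.  5.  4.5 4.5 5.5]
at [ 0.4466 -0.1478 -0.0053] ang -0.111 q6 -0.26 t 19.8833 F [-1.8  0.4  6.7] w 0.478
xyz [ 0.0013 -0.0063 -0.3706] roll 0.0007 rows 4.4
xyz [ 0.4808  0.2679 -0.3701] roll 0.0007 rows 8.0
xyz [ 0.4809  0.2673 -0.1791] roll 0.0007 rows 6.9
```

Emit:
servo_tool([
  {"hand":1,"x":0,"y":0,"z":-0.02,"roll":0},
  {"hand":1,"x":0,"y":0,"z":-0.08,"roll":0},
  {"hand":1,"x":0,"y":0,"z":-0.14,"roll":0},
  {"hand":1,"x":0,"y":0,"z":-0.2,"roll":0},
  {"hand":1,"x":0,"y":0,"z":-0.27,"roll":0},
  {"hand":1,"x":0.02,"y":0.01,"z":-0.34,"roll":0},
  {"hand":1,"x":0.06,"y":0.033,"z":-0.38,"roll":0},
  {"hand":1,"x":0.12,"y":0.067,"z":-0.38,"roll":0},
  {"hand":1,"x":0.18,"y":0.1,"z":-0.38,"roll":0},
  {"hand":1,"x":0.24,"y":0.134,"z":-0.38,"roll":0},
])

```text
time: 20.72
tool_pos: [0.526, -0.0342, 0.185]
tcp_rot: [2.34, 2.092, 0.004]
wrist_force: [-0.1, 0.4, -0.9]
width: 0.474
grip_force: 26.0
```

```bash
python3 g.py '[(*tote(0,.038),.18,-.113)]'
```

```text
at [ 0.526  -0.0342  0.185 ] ang -0.112 q6 -0.0 t 20.7167 F [-0.1  0.4 -0.9] w 0.474
xyz [0.238  0.1339 0.0105] roll 0.0003 rows 3.3
```

Emit:
servo_tool([
  {"hand":1,"x":0.05,"y":0.028,"z":0,"roll":0},
  {"hand":1,"x":0.1,"y":0.056,"z":0,"roll":0},
  {"hand":1,"x":0.15,"y":0.084,"z":0,"roll":0},
  {"hand":1,"x":0.19,"y":0.108,"z":0,"roll":0},
  {"hand":1,"x":0.22,"y":0.125,"z":0,"roll":0},
  {"hand":1,"x":0.233,"y":0.132,"z":0,"roll":0},
  {"hand":1,"x":0.233,"y":0.132,"z":0.03,"roll":0},
  {"hand":1,"x":0.233,"y":0.132,"z":0.07,"roll":0},
  {"hand":1,"x":0.233,"y":0.132,"z":0.07,"roll":0},
  {"hand":1,"x":0.233,"y":0.132,"z":0.07,"roll":0},
])

```text
time: 21.55
tool_pos: [0.6015, 0.0725, 0.1465]
tcp_rot: [-2.34, -2.093, 0.005]
wrist_force: [-0.1, -0.6, -0.8]
width: 0.473
grip_force: 25.9
```

```bash
python3 g.py '[(*tote(0,.038),.15,-.113),(*tote(0,.038),.089,-.113)]'
```

```text
at [0.6015 0.0725 0.1465] ang -0.112 q6 0.19 t 21.55 F [-0.1 -0.6 -0.8] w 0.473
xyz [ 0.009   0.0075 -0.0071] roll 0.0004 rows 0.2
xyz [0.0091 0.008  0.1149] roll 0.0004 rows 1.4
```

Emit:
servo_tool([
  {"hand":1,"x":0.008,"y":0.007,"z":0,"roll":0},
  {"hand":1,"x":0.008,"y":0.007,"z":0.04,"roll":0},
  {"hand":1,"x":0.008,"y":0.007,"z":0.08,"roll":0},
  {"hand":1,"x":0.008,"y":0.007,"z":0.1,"roll":0},
  {"hand":1,"x":0.008,"y":0.007,"z":0.108,"roll":0},
  {"hand":1,"x":0.008,"y":0.007,"z":0.112,"roll":0},
  {"hand":1,"x":0.008,"y":0.007,"z":0.112,"roll":0},
])

```text
time: 22.13
tool_pos: [0.6078, 0.0768, 0.0922]
tcp_rot: [2.341, 2.094, 0.001]
wrist_force: [-0.5, -0.2, -1.6]
width: 0.479
grip_force: 25.9
```

Emit:
servo_tool([
  {"hand":1,"x":0,"y":0,"z":0.004,"roll":0},
  {"hand":1,"x":0,"y":0,"z":0.006,"roll":0},
  {"hand":1,"x":0,"y":0,"z":0.006,"roll":0},
])

```text
time: 22.38
tool_pos: [0.6077, 0.0769, 0.0893]
tcp_rot: [2.341, 2.094, 0.001]
wrist_force: [0.3, 0.1, -0.1]
width: 0.473
grip_force: 25.9
```

Emit:
servo_tool([
  {"hand":1,"x":0,"y":0,"z":0.004,"roll":0},
  {"hand":1,"x":0,"y":0,"z":0.005,"roll":0},
  {"hand":1,"x":0,"y":0,"z":0.005,"roll":0},
])

```text
time: 22.63
tool_pos: [0.608, 0.077, 0.0877]
tcp_rot: [2.341, 2.094, 0.002]
wrist_force: [-1.1, 0.7, 4.5]
width: 0.478
grip_force: 26.3
```

Emit:
servo_tool([
  {"hand":-0.4,"x":0,"y":0,"z":0,"roll":0},
  {"hand":-0.4,"x":0,"y":0,"z":0,"roll":0},
  {"hand":-0.4,"x":0,"y":0,"z":0,"roll":0},
  {"hand":-0.4,"x":0,"y":0,"z":-0.03,"roll":0},
  {"hand":-0.4,"x":0,"y":0,"z":-0.08,"roll":0},
  {"hand":-0.4,"x":0,"y":0,"z":-0.15,"roll":0},
  {"hand":-1,"x":0,"y":0,"z":-0.21,"roll":0},
  {"hand":-1,"x":0,"y":0,"z":-0.21,"roll":0},
])

```text
time: 23.3
tool_pos: [0.6119, 0.0773, 0.1991]
tcp_rot: [2.336, 2.09, 0.016]
wrist_force: [0.9, 0.1, 1.0]
width: 0.952
grip_force: 0.0
```

```bash
python3 g.py '[(.4338,.0049,.19,-.113),(.4338,.0049,.1,-.113),(.4338,.0049,-.012,-.113)]'
```

```text
at [0.6119 0.0773 0.1991] ang -0.111 q6 0.2 t 23.3 F [0.9 0.1 1. ] w 0.952
xyz [-0.1833 -0.3383  0.0136] roll 0.0006 rows 4.6
xyz [-0.1838 -0.3405  0.1936] roll 0.0006 rows 5.2
xyz [-0.1843 -0.3432  0.4176] roll 0.0006 rows 6.8
```

Emit:
servo_tool([
  {"hand":-1,"x":-0.03,"y":-0.06,"z":0,"roll":0},
  {"hand":-1,"x":-0.065,"y":-0.12,"z":0,"roll":0},
  {"hand":-1,"x":-0.1,"y":-0.185,"z":0,"roll":0},
  {"hand":-1,"x":-0.135,"y":-0.25,"z":0.03,"roll":0},
  {"hand":-1,"x":-0.165,"y":-0.305,"z":0.08,"roll":0},
  {"hand":-1,"x":-0.184,"y":-0.34,"z":0.14,"roll":0},
  {"hand":-1,"x":-0.184,"y":-0.34,"z":0.2,"roll":0},
  {"hand":-1,"x":-0.184,"y":-0.34,"z":0.2,"roll":0},
  {"hand":-1,"x":-0.184,"y":-0.34,"z":0.2,"roll":0},
])

```text
time: 24.05
tool_pos: [0.4265, 0.0043, 0.0899]
tcp_rot: [-2.34, -2.093, 0.004]
wrist_force: [0.2, -0.6, -0.0]
width: 1.001
grip_force: 0.0
```

```bash
python3 g.py '[(.4338,.0049,-.0135,-.113)]'
```

```text
at [0.4265 0.0043 0.0899] ang -0.111 q6 0.06 t 24.05 F [ 0.2 -0.6 -0. ] w 1.001
xyz [0.0029 0.0152 0.2068] roll 0.0005 rows 2.5
```

Emit:
servo_tool([
  {"hand":-1,"x":0.002,"y":0.014,"z":0.04,"roll":0},
  {"hand":-1,"x":0.002,"y":0.014,"z":0.1,"roll":0},
  {"hand":-1,"x":0.002,"y":0.014,"z":0.16,"roll":0},
  {"hand":-1,"x":0.002,"y":0.014,"z":0.2,"roll":0},
  {"hand":-1,"x":0.002,"y":0.014,"z":0.207,"roll":0},
  {"hand":-1,"x":0.002,"y":0.014,"z":0.207,"roll":0},
])

```text
time: 24.55
tool_pos: [0.4362, 0.0046, -0.012]
tcp_rot: [-2.34, -2.095, 0.001]
wrist_force: [-0.5, -0.1, 0.2]
width: 1.0
grip_force: 0.0
```

Emit:
servo_tool([
  {"hand":1,"x":0,"y":0,"z":0,"roll":0},
  {"hand":1,"x":0,"y":0,"z":0,"roll":0},
  {"hand":1,"x":0,"y":0,"z":0,"roll":0},
  {"hand":1,"x":0,"y":0,"z":0,"roll":0},
  {"hand":1,"x":0,"y":0,"z":0,"roll":0},
  {"hand":1,"x":0,"y":0,"z":0,"roll":0},
])

```text
time: 25.05
tool_pos: [0.4368, 0.0044, -0.0108]
tcp_rot: [2.34, 2.093, 0.004]
wrist_force: [-0.4, -0.1, 6.5]
width: 0.476
grip_force: 24.4
```

```bash
python3 g.py '[(.4338,.0049,.18,-.113),(*tote(0,-.038),.18,-.113),(*tote(0,-.038),.0825,-.113)]'
```

```text
at [ 0.4368  0.0044 -0.0108] ang -0.111 q6 0.06 t 25.05 F [-0.4 -0.1  6.5] w 0.476
xyz [ 0.0004 -0.0049 -0.3815] roll 0.0006 rows 4.6
xyz [ 0.029   0.3207 -0.3805] roll 0.0006 rows 6.0
xyz [ 0.029   0.3201 -0.1855] roll 0.0006 rows 4.4
```

Emit:
servo_tool([
  {"hand":1,"x":0,"y":0,"z":-0.02,"roll":0},
  {"hand":1,"x":0,"y":0,"z":-0.09,"roll":0},
  {"hand":1,"x":0,"y":0,"z":-0.16,"roll":0},
  {"hand":1,"x":0,"y":0,"z":-0.23,"roll":0},
  {"hand":1,"x":0,"y":0,"z":-0.3,"roll":0},
  {"hand":1,"x":0.002,"y":0.04,"z":-0.36,"roll":0},
  {"hand":1,"x":0.008,"y":0.1,"z":-0.39,"roll":0},
  {"hand":1,"x":0.014,"y":0.16,"z":-0.39,"roll":0},
  {"hand":1,"x":0.018,"y":0.2,"z":-0.39,"roll":0},
  {"hand":1,"x":0.02,"y":0.22,"z":-0.39,"roll":0},
])

```text
time: 25.88
tool_pos: [0.5481, 0.0021, 0.1842]
tcp_rot: [2.34, 2.093, 0.003]
wrist_force: [0.3, -0.4, 0.6]
width: 0.473
grip_force: 25.6
```

Emit:
servo_tool([
  {"hand":1,"x":0.003,"y":0.03,"z":0,"roll":0},
  {"hand":1,"x":0.006,"y":0.06,"z":0,"roll":0},
  {"hand":1,"x":0.008,"y":0.085,"z":0,"roll":0},
  {"hand":1,"x":0.009,"y":0.1,"z":0,"roll":0},
  {"hand":1,"x":0.009,"y":0.1,"z":0.05,"roll":0},
  {"hand":1,"x":0.009,"y":0.1,"z":0.09,"roll":0},
  {"hand":1,"x":0.009,"y":0.1,"z":0.09,"roll":0},
  {"hand":1,"x":0.009,"y":0.1,"z":0.09,"roll":0},
])

```text
time: 26.55
tool_pos: [0.5935, 0.0012, 0.1361]
tcp_rot: [-2.339, -2.093, 0.005]
wrist_force: [0.2, -0.8, 0.3]
width: 0.479
grip_force: 25.6
```

```bash
python3 g.py '[(*tote(0,-.038),.088,-.113),(*tote(0,-.038),.0825,-.113)]'
```

```text
at [0.5935 0.0012 0.1361] ang -0.111 q6 0.07 t 26.55 F [ 0.2 -0.8  0.3] w 0.479
xyz [0.0006 0.0078 0.0962] roll 0.0006 rows 1.2
xyz [0.0006 0.0079 0.1072] roll 0.0006 rows 1.3
```

Emit:
servo_tool([
  {"hand":1,"x":0,"y":0.006,"z":0,"roll":0},
  {"hand":1,"x":0,"y":0.006,"z":0.04,"roll":0},
  {"hand":1,"x":0,"y":0.006,"z":0.08,"roll":0},
  {"hand":1,"x":0,"y":0.006,"z":0.096,"roll":0},
  {"hand":1,"x":0,"y":0.006,"z":0.102,"roll":0},
  {"hand":1,"x":0,"y":0.006,"z":0.102,"roll":0},
  {"hand":1,"x":0,"y":0.006,"z":0.102,"roll":0},
])

```text
time: 27.13
tool_pos: [0.5997, 0.0008, 0.088]
tcp_rot: [2.34, 2.094, 0.002]
wrist_force: [0.1, 0.7, -1.3]
width: 0.477
grip_force: 25.6
```

Emit:
servo_tool([
  {"hand":1,"x":0,"y":0,"z":0.003,"roll":0},
  {"hand":1,"x":0,"y":0,"z":0.004,"roll":0},
  {"hand":1,"x":0,"y":0,"z":0.004,"roll":0},
])

```text
time: 27.38
tool_pos: [0.5993, 0.0008, 0.0853]
tcp_rot: [2.341, 2.094, 0.001]
wrist_force: [0.1, 0.8, -0.8]
width: 0.47
grip_force: 25.6
```

Emit:
servo_tool([
  {"hand":1,"x":0,"y":0,"z":0.003,"roll":0},
  {"hand":1,"x":0,"y":0,"z":0.004,"roll":0},
  {"hand":1,"x":0,"y":0,"z":0.004,"roll":0},
])

```text
time: 27.63
tool_pos: [0.5988, 0.0008, 0.0826]
tcp_rot: [2.341, 2.095, 0.0]
wrist_force: [0.7, -0.8, 0.3]
width: 0.476
grip_force: 25.6
```

Emit:
servo_tool([
  {"hand":1,"x":0,"y":0,"z":0.002,"roll":0},
  {"hand":1,"x":0,"y":0,"z":0.003,"roll":0},
  {"hand":1,"x":0,"y":0,"z":0.003,"roll":0},
])

```text
time: 27.88
tool_pos: [0.5988, 0.0008, 0.0822]
tcp_rot: [2.341, 2.095, 0.0]
wrist_force: [-2.2, -0.7, 5.6]
width: 0.472
grip_force: 26.1
```

Emit:
servo_tool([
  {"hand":-0.4,"x":0,"y":0,"z":0,"roll":0},
  {"hand":-0.4,"x":0,"y":0,"z":0,"roll":0},
  {"hand":-0.4,"x":0,"y":0,"z":0,"roll":0},
  {"hand":-0.4,"x":0,"y":0,"z":-0.03,"roll":0},
  {"hand":-0.4,"x":0,"y":0,"z":-0.08,"roll":0},
  {"hand":-0.4,"x":0,"y":0,"z":-0.15,"roll":0},
  {"hand":-1,"x":0,"y":0,"z":-0.21,"roll":0},
  {"hand":-1,"x":0,"y":0,"z":-0.21,"roll":0},
])

```text
time: 28.55
tool_pos: [0.6035, 0.0006, 0.1939]
tcp_rot: [2.335, 2.089, 0.014]
wrist_force: [0.9, 0.2, 0.3]
width: 0.951
grip_force: 0.0
```

```bash
python3 - <<'E'
from h import *
np.set_printoptions(precision=4,suppress=True)
t=cv2.imread("pics/top0.png"); s=cv2.imread("pics/side0.png")
print("ball",onz("top",197.7,225.8,.09),onz("side",195.6,188.8,.09))
# body: left/right extremes of contour in top, shoulder height .058 & base
m=(t.max(2)>70)[210:242,185:220]; ys,xs=np.nonzero(m); print("blob ext",xs.min()+185,xs.max()+185,ys.min()+210,ys.max()+210)
print("right-bottom extents -> far side at z0",onz("top",xs.max()+185.5,225.5,0.0)[1]+.022)
print("bottle base side",onz("side",252/3.2+119.7,258/3.2+139.7,0)) # nearest point of base
# dispenser blue mask
hsv=cv2.cvtColor(t,cv2.COLOR_BGR2HSV); b=cv2.inRange(hsv,(100,120,60),(130,255,255)); 
P=[]
for v in range(126,168,3):
    x=np.nonzero(b[v,100:160])[0]
    if len(x): P.append(onz("top",x.max()+100.5,v,0.0)[:2])
P=np.array(P); d=P-TC; print("edge tote frame",np.c_[np.cos(TY)*d[:,0]+np.sin(TY)*d[:,1],-np.sin(TY)*d[:,0]+np.cos(TY)*d[:,1]])
E
python3 g.py '[(.429,.137,.19,-.113)]'
```

```text
ball [0.4266 0.138  0.09  ] [0.4318 0.1382 0.09  ]
blob ext 192 212 216 234
right-bottom extents -> far side at z0 0.13635193968178805
bottle base side [0.4193 0.1165 0.    ]
edge tote frame [[ 0.0636  0.2737]
 [ 0.055   0.275 ]
 [ 0.0467  0.2736]
 [ 0.0381  0.2749]
 [ 0.0296  0.2762]
 [ 0.0213  0.2748]
 [ 0.0128  0.2761]
 [ 0.0043  0.2774]
 [-0.0042  0.2787]
 [-0.0124  0.2773]
 [-0.0209  0.2786]
 [-0.0293  0.2799]
 [-0.0374  0.2785]
 [-0.0459  0.2798]]
at [6.035e-01 6.000e-04 1.939e-01] ang -0.111 q6 0.07 t 28.55 F [0.9 0.2 0.3] w 0.951
xyz [ 0.2324 -0.3772  0.0033] roll 0.0006 rows 5.3
```

Emit:
servo_tool([
  {"hand":-1,"x":0.045,"y":-0.07,"z":0,"roll":0},
  {"hand":-1,"x":0.09,"y":-0.145,"z":0,"roll":0},
  {"hand":-1,"x":0.135,"y":-0.22,"z":0,"roll":0},
  {"hand":-1,"x":0.18,"y":-0.29,"z":0,"roll":0},
  {"hand":-1,"x":0.215,"y":-0.35,"z":0.02,"roll":0},
  {"hand":-1,"x":0.232,"y":-0.373,"z":0.06,"roll":0},
  {"hand":-1,"x":0.232,"y":-0.373,"z":0.1,"roll":0},
  {"hand":-1,"x":0.232,"y":-0.373,"z":0.13,"roll":0},
  {"hand":-1,"x":0.232,"y":-0.373,"z":0.13,"roll":0},
  {"hand":-1,"x":0.232,"y":-0.373,"z":0.13,"roll":0},
])

```text
time: 29.38
tool_pos: [0.4253, 0.1366, 0.1202]
tcp_rot: [-2.34, -2.094, 0.003]
wrist_force: [0.2, -0.7, 0.0]
width: 0.998
grip_force: 0.0
```

```bash
python3 g.py '[(.429,.137,.002,-.113)]'
```

```text
at [0.4253 0.1366 0.1202] ang -0.111 q6 0.37 t 29.3833 F [ 0.2 -0.7  0. ] w 0.998
xyz [0.0018 0.0078 0.2365] roll 0.0007 rows 2.8
```

Emit:
servo_tool([
  {"hand":-1,"x":0.001,"y":0.005,"z":0.06,"roll":0},
  {"hand":-1,"x":0.001,"y":0.005,"z":0.12,"roll":0},
  {"hand":-1,"x":0.001,"y":0.005,"z":0.18,"roll":0},
  {"hand":-1,"x":0.001,"y":0.005,"z":0.22,"roll":0},
  {"hand":-1,"x":0.001,"y":0.005,"z":0.232,"roll":0},
  {"hand":-1,"x":0.001,"y":0.005,"z":0.236,"roll":0},
  {"hand":-1,"x":0.001,"y":0.005,"z":0.236,"roll":0},
])

```text
time: 29.97
tool_pos: [0.4301, 0.1371, 0.004]
tcp_rot: [2.341, 2.094, 0.002]
wrist_force: [0.7, -0.7, -0.1]
width: 0.997
grip_force: 0.0
```

Emit:
servo_tool([
  {"hand":1,"x":0,"y":0,"z":0,"roll":0},
  {"hand":1,"x":0,"y":0,"z":0,"roll":0},
  {"hand":1,"x":0,"y":0,"z":0,"roll":0},
  {"hand":1,"x":0,"y":0,"z":0,"roll":0},
  {"hand":1,"x":0,"y":0,"z":0,"roll":0},
  {"hand":1,"x":0,"y":0,"z":0,"roll":0},
])

```text
time: 30.47
tool_pos: [0.4302, 0.1374, 0.0045]
tcp_rot: [2.34, 2.094, 0.004]
wrist_force: [-0.4, 0.3, 6.5]
width: 0.502
grip_force: 24.8
```

```bash
python3 g.py '[(.43,.137,.15,-.113),(*tote(0,.1985),.15,-.113),(*tote(0,.1985),.01,-.113)]'
```

```text
at [0.4302 0.1374 0.0045] ang -0.111 q6 0.36 t 30.4667 F [-0.4  0.3  6.5] w 0.502
xyz [-0.0005  0.0004 -0.2909] roll 0.0006 rows 3.5
xyz [ 0.2393  0.3638 -0.2898] roll 0.0006 rows 6.3
xyz [ 0.2391  0.3631 -0.0098] roll 0.0006 rows 5.2
```

Emit:
servo_tool([
  {"hand":1,"x":0,"y":0,"z":-0.02,"roll":0},
  {"hand":1,"x":0,"y":0,"z":-0.08,"roll":0},
  {"hand":1,"x":0,"y":0,"z":-0.15,"roll":0},
  {"hand":1,"x":0,"y":0,"z":-0.22,"roll":0},
  {"hand":1,"x":0,"y":0,"z":-0.28,"roll":0},
  {"hand":1,"x":0.03,"y":0.045,"z":-0.295,"roll":0},
  {"hand":1,"x":0.065,"y":0.1,"z":-0.295,"roll":0},
  {"hand":1,"x":0.1,"y":0.155,"z":-0.295,"roll":0},
  {"hand":1,"x":0.135,"y":0.205,"z":-0.295,"roll":0},
  {"hand":1,"x":0.16,"y":0.245,"z":-0.295,"roll":0},
])

```text
time: 31.3
tool_pos: [0.561, 0.204, 0.1511]
tcp_rot: [2.341, 2.095, 0.001]
wrist_force: [0.8, -0.4, -2.1]
width: 0.502
grip_force: 26.2
```

Emit:
servo_tool([
  {"hand":1,"x":0.025,"y":0.035,"z":0,"roll":0},
  {"hand":1,"x":0.05,"y":0.07,"z":0,"roll":0},
  {"hand":1,"x":0.07,"y":0.1,"z":0,"roll":0},
  {"hand":1,"x":0.079,"y":0.117,"z":0,"roll":0},
  {"hand":1,"x":0.079,"y":0.117,"z":0.05,"roll":0},
  {"hand":1,"x":0.079,"y":0.117,"z":0.1,"roll":0},
  {"hand":1,"x":0.079,"y":0.117,"z":0.15,"roll":0},
  {"hand":1,"x":0.079,"y":0.117,"z":0.2,"roll":0},
  {"hand":1,"x":0.079,"y":0.117,"z":0.2,"roll":0},
  {"hand":1,"x":0.079,"y":0.117,"z":0.2,"roll":0},
])

```text
time: 32.13
tool_pos: [0.6195, 0.2348, 0.0488]
tcp_rot: [-2.34, -2.093, 0.008]
wrist_force: [-0.6, -0.7, -1.2]
width: 0.503
grip_force: 26.2
```

```bash
python3 g.py '[(*tote(0,.1985),.006,-.113)]'
```

```text
at [0.6195 0.2348 0.0488] ang -0.111 q6 0.44 t 32.1333 F [-0.6 -0.7 -1.2] w 0.503
xyz [0.0037 0.0088 0.0855] roll 0.0006 rows 1.0
```

Emit:
servo_tool([
  {"hand":1,"x":0.003,"y":0.006,"z":0.03,"roll":0},
  {"hand":1,"x":0.003,"y":0.006,"z":0.06,"roll":0},
  {"hand":1,"x":0.003,"y":0.006,"z":0.08,"roll":0},
  {"hand":1,"x":0.003,"y":0.006,"z":0.084,"roll":0},
  {"hand":1,"x":0.003,"y":0.006,"z":0.084,"roll":0},
])

```text
time: 32.55
tool_pos: [0.6238, 0.2364, 0.007]
tcp_rot: [-2.34, -2.094, 0.004]
wrist_force: [-0.1, -1.1, -1.3]
width: 0.504
grip_force: 26.2
```

Emit:
servo_tool([
  {"hand":1,"x":0,"y":0,"z":0.003,"roll":0},
  {"hand":1,"x":0,"y":0,"z":0.004,"roll":0},
  {"hand":1,"x":0,"y":0,"z":0.004,"roll":0},
])

```text
time: 32.8
tool_pos: [0.6256, 0.237, 0.0072]
tcp_rot: [2.341, 2.095, 0.002]
wrist_force: [-0.5, 0.9, -1.4]
width: 0.499
grip_force: 26.2
```

Emit:
servo_tool([
  {"hand":1,"x":0,"y":0,"z":0.003,"roll":0},
  {"hand":1,"x":0,"y":0,"z":0.004,"roll":0},
  {"hand":1,"x":0,"y":0,"z":0.004,"roll":0},
])

```text
time: 33.05
tool_pos: [0.6251, 0.2368, 0.0047]
tcp_rot: [2.341, 2.095, 0.0]
wrist_force: [-0.1, 0.9, -0.5]
width: 0.499
grip_force: 26.2
```

Emit:
servo_tool([
  {"hand":1,"x":0,"y":0,"z":0.003,"roll":0},
  {"hand":1,"x":0,"y":0,"z":0.003,"roll":0},
  {"hand":1,"x":0,"y":0,"z":0.003,"roll":0},
])

```text
time: 33.3
tool_pos: [0.6253, 0.237, 0.0046]
tcp_rot: [2.341, 2.095, 0.0]
wrist_force: [-2.1, -1.3, 5.5]
width: 0.501
grip_force: 26.7
```

Emit:
servo_tool([
  {"hand":-1,"x":0,"y":0,"z":0,"roll":0},
  {"hand":-1,"x":0,"y":0,"z":0,"roll":0},
  {"hand":-1,"x":0,"y":0,"z":0,"roll":0},
  {"hand":-1,"x":0,"y":0,"z":0,"roll":0},
  {"hand":-1,"x":0,"y":0,"z":-0.04,"roll":0},
  {"hand":-1,"x":0,"y":0,"z":-0.11,"roll":0},
  {"hand":-1,"x":0,"y":0,"z":-0.19,"roll":0},
  {"hand":-1,"x":0,"y":0,"z":-0.27,"roll":0},
  {"hand":-1,"x":0,"y":0,"z":-0.35,"roll":0},
  {"hand":-1,"x":0,"y":0,"z":-0.38,"roll":0},
])

```text
time: 34.13
tool_pos: [0.6285, 0.238, 0.2009]
tcp_rot: [2.338, 2.092, 0.015]
wrist_force: [0.6, 0.8, 1.3]
width: 0.997
grip_force: 0.0
```

Emit:
servo_tool([
  {"hand":-1,"x":0.06,"y":-0.05,"z":0,"roll":0},
  {"hand":-1,"x":0.12,"y":-0.1,"z":0,"roll":0},
  {"hand":-1,"x":0.18,"y":-0.15,"z":0,"roll":0},
  {"hand":-1,"x":0.24,"y":-0.2,"z":0,"roll":0},
  {"hand":-1,"x":0.3,"y":-0.25,"z":0,"roll":0},
  {"hand":-1,"x":0.36,"y":-0.3,"z":0,"roll":0},
  {"hand":-1,"x":0.42,"y":-0.35,"z":0,"roll":0},
  {"hand":-1,"x":0.48,"y":-0.4,"z":0,"roll":0},
  {"hand":-1,"x":0.53,"y":-0.44,"z":0,"roll":0},
  {"hand":-1,"x":0.53,"y":-0.44,"z":0,"roll":0},
])

```text
time: 34.97
tool_pos: [0.4316, 0.5297, 0.1928]
tcp_rot: [-2.334, -2.099, -0.001]
wrist_force: [0.6, -0.3, -0.1]
width: 0.998
grip_force: 0.0
```

```bash
python3 trayfit.py; python3 - <<'E'
from h import *
a=read_camera("top")[:,:,::-1];b=read_camera("side")[:,:,::-1]
cv2.imwrite("pics/c13.png",np.hstack([cv2.resize(a[90:230,100:310],(450,300),interpolation=cv2.INTER_CUBIC),cv2.resize(b[110:250,180:340],(343,300),interpolation=cv2.INTER_CUBIC)]))
print(bot.read_state()["time"])
for n,p in(("bottle ball",(*tote(0,.1985),.09)),("jar lid",(*tote(0,.038),.148)),("spool hub",(*tote(0,-.038),.143))): print(n,proj("top",p),proj("side",p))
E
```

```text
y+ [ 1.   0.   1.5  0.5  9.5  1.   0.5 11.5  0.5]
y- [ 0.5  0.   0.5  0.5 -1.5  0.5  0.5  0.  -0.5]
x+ [ 6.5 -0.5  0.   0.5  0.  -0.5  0.   0.5  6. ]
x- [4.5 4.5 4.  0.5 5.  5.  4.5 4.5 5.5]
35.1167
bottle ball [161.00801087 144.20311191] [232.91600583 155.70913215]
jar lid [223.25793588 146.88679354] [259.50840216 160.10307719]
spool hub [256.3203939  151.54878742] [274.67751679 173.52696899]
```

View pics/c13.png

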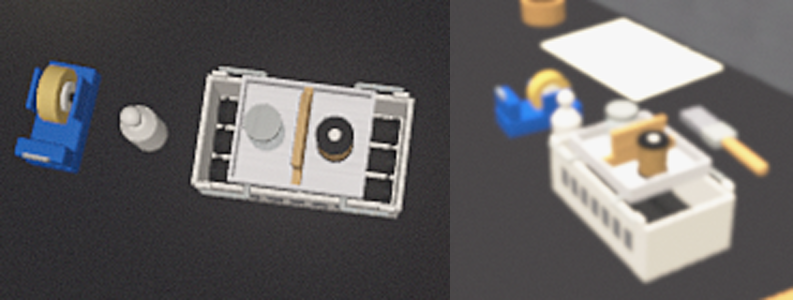

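The picture shows the jar lid at top pixel (223,147) in the dispenser half, the spool hub at (256,152) in the other half, and the bottle's ball cap at (162,145) mid-gap. All three are within about 1 px of their targets and the tray has not moved, so I hand in.

```bash
python3 -c "
from workcell import ticket; print(ticket.finish_job())"
```

```text
the job is handed in; nothing more can be done
None
```

I handed the job in at about 35 s of the 131 s allowed: both bails are in, the tray is centred on them, the jar is in the dispenser-side half with the spool in the other, and the bottle stands mid-gap; the final pictures showed everything in place, upright and released.

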